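# Push the strip up to the end pin and clamp it to the sloping jig

## Robot

A 6-joint arm with a two-finger parallel gripper is mounted at the origin on a cart in front of the work surface, level with it; the furniture and walls round the work are solid. World frame = base frame: x ahead of the robot, y to its left, z up, the work surface at z = 0. Lengths are in m, angles in rad, forces in N, time in s.
With the tool pointing down it reaches from about 0.375 to 0.9 m from the base axis. Payload 3.1 kg.
Tool frame: the origin (TCP) lies midway between the tips of the shut fingers; the grasp point (between the pads) lies 19 mm behind it (manip.hold_point_z is the distance from the TCP to the grasp point, in m); x points along the fingers, y is the direction in which the jaws open and shut, and the axes are right-handed (so a half turn about x gives the same grasp; the last joint's range is limited). The gripper opens to 85 mm and grips with 20 to 120 N. Pads are 22 mm wide; open, the fingers measure 114 mm over their backs; the gripper's body (76 mm by 85 mm) begins 54 mm behind the grasp point. The pads swing forward as they close: fully open they stand 13 mm farther back than shut.
Start: joints at [1.036, 0.527, 1.433, -0, 1.181, -0.178], TCP at [0.218, 0.586, 0.231] pointing down, gripper open.
Joint ranges: [-3.08, 3.08], [-0.75, 2.2], [0.22, 2.44], [-1.43, 4.57], [0, 2.65], [-2.85, 2.85]. Speed limits (rad/s): [2.79, 2.79, 3.14, 3.14, 3.14, 3.14].

## Interface

Orientations are given as a unit quaternion [x, y, z, w].
In Python, from station import manip, snapshot gives the robot as it stands.
- The arm moves only by the shell command python3 -m crank 'ROWS' [FORCE]. ROWS is JSON, a list of rows, each a list of 5 numbers: the finger opening in m, from 0 to 0.0854, then the shift along the tool's x, y, z in m, then the turn about the tool's x in rad. In form: [[grip, tx, ty, tz, yaw], ...]. A call has 1 to 5 rows; each row shifts and turns the commanded pose from where the row before left it, along the tool's axes as they then stand; what a row does not reach is not made up. A row lasts 1/10 s, in which the tool goes at most 50 mm and 8.59 degrees, less where a joint would pass 70% of its speed; a pose out of reach is approached as far as the arm can. A call is refused whole if a number of a shift passes 0.05 or a number of a turn 0.15, either way. A call with a gripper value outside its range is refused whole. The fingers move at their own pace and stop on an object; FORCE is the grip in N (left out, the last holds). Time passes only in rows, so rows that do not move let the fingers close. It gives the time, the measured TCP pose, the force and the opening at its end, in the units of the state.
- manip.sense(): the state, without advancing time (a new reading comes with each control period).
- snapshot(name): name is "side" or "top" or "wrist"; returns a dict with "image" (480x640x3 uint8, blue, green, red), "range_z" (480x640 float32, m along the optical axis (not along the pixel's ray), 0 where there is no reading), "vertical_fov" (degrees; the focal length in pixels is half the picture's height over the tangent of half this angle, whatever the lens; pixels are square), "cx", "cy" (the principal point, pixels), "extrinsics" (4x4, takes a point from world to camera coordinates); the wrist camera has in their place "T_tool_cam" (4x4, takes a point from camera to tool coordinates, whose origin is the TCP and whose axes are the tool frame's). Camera axes: x right, y up, looking along -z (the intrinsics and any distortion apply to the point x, -y, -z); pixel columns grow to the right and rows downward; lengths in m; the calibration is good to about 2 mm. A picture is of the moment at which its call begins: read the wrist's pose just before it.
- manip.sign_off(): hands the job in, once; it reports no verdict.
The state is a dict: "t": time; "q": joint angles; "qd": joint speeds; "tau": joint torques, N m; "tcp_pos": TCP position; "tool_rot": TCP orientation; "force": force on the tool from outside, world axes, zero at the start; "ft_torque": the same for the moment, N m; "finger_gap": opening from 0.0 (shut) to 1.0 (fully open).
Only numpy, scipy, OpenCV 4.12 (cv2) and the standard library are available. Lean on these libraries where they do the work, as an engineer would, in place of code of your own. Each camera call takes 0.05 s, during which the arm holds its last target.

## Task

Slide the aluminium strip along its two rest pins on the sloping jig until its end touches the end pin. Then take the larger spring clamp off the rack by squeezing its handles, slip it over the top edge of jig plate and strip, about midway along the strip and square to it, push it down until its throat sits on the edge, and let it spring shut there, without its creeping up, so that it grips both with the strip still against the pins. Leave the smaller clamp and everything else where they are.

Things in the scene. Friction and masses are not known exactly. Their poses are not given: they have to be found in the camera images.
- clamp: LARGER of two steel spring clamps on the rack bar, 146 x 26 mm, 0.22 kg, like a big clothes peg: handles with black sleeves up, padded jaws down. Origin: mid underside of its spring barrel = the throat, resting on the clamped edge. z: jaws to handles; x: along the edge; y: squeezing direction; half turn about z is the same. Pads 32 to 48 mm below the origin, jaw tips 51 mm below.
- clamp_grip (a point): Point between the larger clamp's handle sleeves, 62 mm above its origin along z: where to squeeze. Sleeves reach from 30 mm below to 28 mm above it, 26 mm wide along x. Over their outsides (y): 56 mm here and 66 mm at their tops while it grips; squeezed to the stop they stand parallel, 37 mm apart. That takes 13 N a finger; 40 N carries it safely. Axes as clamp.
- clamp_jaw (a joint): Opening of the larger clamp, rad, sprung shut: 0 when its pads grip 12 mm (as on the rack bar, or on jig plate and strip together; about 9 N), -0.21 shut on nothing, 0.34 with handles squeezed to the stop, when both halves have turned alike and the jaws stand 25 mm apart, 30 mm at the tips.
- small_clamp: SMALLER spring clamp on the rack bar (same shape, 105 mm long, 22 mm wide), not to be used. Origin and axes as on the larger one.
- rack: Clamp rack, fixed: a steel bar on edge, 12 mm thick, 210 mm long, its top 90 mm above the worktop, on a 230 x 80 x 8 mm foot plate. Origin: centre of the underside. x: along the bar; z: up. The two clamps straddle the bar's top 58 mm either side of its middle; which is where varies.
- jig: Locating jig, fixed: base 200 x 98 x 10 mm and a 6 mm steel plate, 160 long, 110 mm up the slope, leaning 30 degrees from vertical to -y (upward face to +y). Origin: about the centre of the underside; x along the plate, z up. On the face, 14 mm proud: two 10 mm rest pins (x -20, +60, tops 60 mm below the top edge) and an end pin (x -75). Ribs behind at x -74 and +62; free between.
- jig_edge (a point): Middle of the clamp's place: on the jig plate's top edge, 105 mm above the worktop, in the plane of the upward face, which is the middle of the 12 mm of plate and strip together; midway along the strip when that is home. x along the edge (as the jig's), y square out of the upward face, z up the slope in the plane of the plate.
- jig_stop (a point): The point of the end pin that the strip's end must meet: 30 mm down the slope from the plate's top edge, 3 mm out of the face. Axes as jig_edge.
- strip: Aluminium strip, loose, 150 x 60 x 6 mm, about 0.15 kg, with four holes. It leans flat on the jig's upward face, lower long edge on the rest pins, upper edge level with the plate's. Starts 15 to 40 mm from the end pin, toward the jig's +x. Origin: its centre. Axes parallel to the jig's own upright axes: x along its length, away from the end pin.
- strip_end (a point): Centre of the strip's end face that is to meet the end pin. Axes as strip.
- strip_far (a point): Centre of the strip's other end face (60 mm up the slope x 6 mm), to push on. It hangs 8 mm past the end of the jig plate when the strip is home, more before. Axes as strip.
- square: Bystander: small steel machinist's square. Origin: centre of its underside.
- spanner: Bystander: combination spanner, 185 mm. Origin: centre of its underside.
- l_sample: Bystander: bent sheet L sample, 100 mm long. Origin: centre of its underside.
- stubby_driver: Bystander: stubby screwdriver. Origin: centre of its underside.

How it is judged:
By the outcome, as a careful person would: the job done as asked, in the order asked, and still so for the second after the job is handed in, with the robot touching nothing.
It also fails if it takes over 51 s, if anything falls off the work surface, if the arm or the gripper's body presses on something with over 40 N, if the wrist force passes 120 N, or if a joint passes its speed limit or range.

## Working session

There is one attempt and no reset: what is moved stays moved. The work goes in short steps, Python scripts to look and compute and a shell command to move; the robot and the scene stay as the last step left them, time stands still between calls to the robot, and variables do not carry over. Pictures are saved under pics/ and viewed, and the job is handed in when it is done.

```bash
ls -la; mkdir -p pics; cat > h.py <<'E'
import numpy as np, cv2
from station import manip, snapshot
from scipy.spatial.transform import Rotation as R
def K(s):
    f=240/np.tan(np.radians(s["vertical_fov"])/2); return f,s["cx"],s["cy"]
def cam2world(s,st=None):
    if "extrinsics" in s: return np.linalg.inv(np.array(s["extrinsics"]))
    T=np.eye(4);T[:3,:3]=R.from_quat(st["tool_rot"]).as_matrix();T[:3,3]=st["tcp_pos"]
    return T@np.array(s["T_tool_cam"])
def cloud(s,st=None):
    f,cx,cy=K(s);z=s["range_z"];v,u=np.mgrid[0:480,0:640]
    P=np.stack([(u-cx)/f*z,-(v-cy)/f*z,-z],-1);T=cam2world(s,st)
    W=P@T[:3,:3].T+T[:3,3];W[z==0]=np.nan;return W
E
python3 - <<'E'
from h import *
import pickle
st=manip.sense();print(st)
for n in["side","top","wrist"]:
    st=manip.sense();s=snapshot(n);print(n,{k:v for k,v in s.items() if k not in("image","range_z")})
    cv2.imwrite(f"pics/{n}0.png",s["image"]);pickle.dump((st,s),open(f"{n}0.pkl","wb"))
E
```

```text
total 12
drwxr-xr-x  3 agent agent 4096 Dec  6 18:06 .
drwxr-xr-x 23 root  root  4096 Dec  6 18:06 ..
drwxr-xr-x  2 agent agent 4096 Dec  6 18:06 pics
{'t': 0.0, 'q': array([ 1.03550615e+00,  5.28484467e-01,  1.43391199e+00, -6.06428885e-06,
        1.18138668e+00, -1.78488582e-01]), 'qd': array([ 6.85999905e-04, -6.52098206e-04,  3.24688499e-04, -1.82737374e-05,
        1.01361692e-03,  2.01933627e-03]), 'tau': array([-9.07783469e-04, -4.42343152e+01, -1.78025615e+01, -2.98308960e-04,
        8.46198003e-03,  2.94587983e-05]), 'tcp_pos': array([0.21789422, 0.58502082, 0.23031929]), 'tool_rot': array([ 0.12475311,  0.69615254, -0.12620579,  0.69561513]), 'force': array([ 0.00227575,  0.03871472, -1.54212968]), 'ft_torque': array([ 0.02525205, -0.0001692 , -0.00518459]), 'finger_gap': 0.9962134168330907}
side {'vertical_fov': 57.01013169442584, 'cx': 325.17231782640954, 'cy': 238.95528117922473, 'extrinsics': array([[ 0.89672671, -0.44196423,  0.02342718, -0.37973949],
       [ 0.16926526,  0.39137836,  0.90452875, -0.23993887],
       [-0.40893824, -0.80714968,  0.42576862, -0.572082
[... 167 characters left out ...]
ics': array([[ 0.00143943, -0.99974493, -0.0225391 ,  0.17254373],
       [ 0.98737266, -0.00214949,  0.15840016, -0.51404514],
       [-0.1584082 , -0.0224825 ,  0.98711771, -0.86765583],
       [ 0.        ,  0.        ,  0.        ,  1.        ]])}
wrist {'vertical_fov': 59.29302798587874, 'cx': 324.7263337306046, 'cy': 239.09595036396897, 'T_tool_cam': array([[ 9.02778202e-04,  2.89810815e-01, -9.57083527e-01,
        -1.41772857e-01],
       [ 9.99999333e-01,  4.27588192e-04,  1.07273530e-03,
         1.15467471e-03],
       [ 7.20127905e-04, -9.57083857e-01, -2.89810235e-01,
        -7.37176761e-02],
       [ 0.00000000e+00,  0.00000000e+00,  0.00000000e+00,
         1.00000000e+00]])}
```

View pics/side0.png

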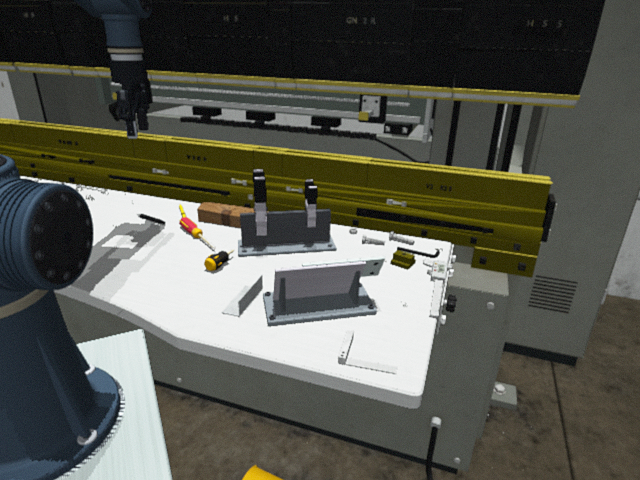

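View pics/top0.png

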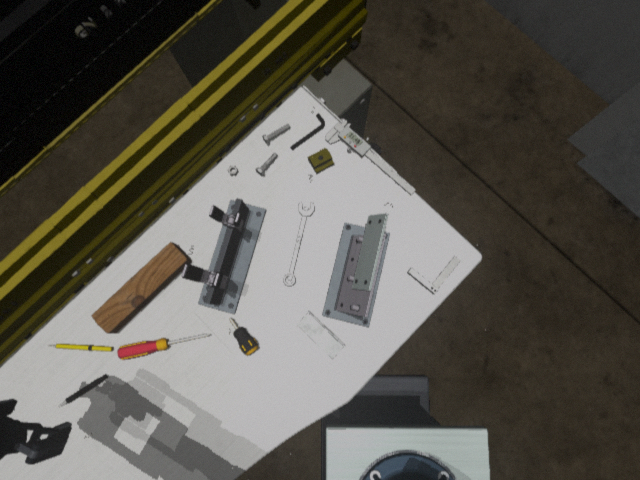

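View pics/wrist0.png

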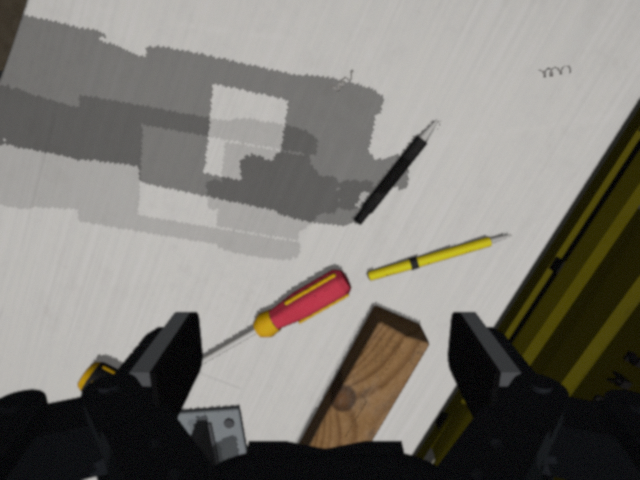

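The side view shows the larger clamp on the rack at about (260,200) and the smaller one at (311,205). The jig is at about (320,290), with the strip sticking out on the right at (375,268). In the top view the rack is near (232,255) and the jig near (357,275). Next I'll zoom in and measure.

```bash
python3 - <<'E'
from h import *
import pickle
st,s=pickle.load(open("top0.pkl","rb"));W=cloud(s)
print("tool axis",R.from_quat(st["tool_rot"]).as_matrix())
for (u,v) in [(232,204),(205,304),(330,320),(365,325),(378,215),(384,216),(366,290),(358,290),(190,272),(215,212),(300,130),(420,300)]: print(u,v,W[v,u].round(3))
im=s["image"][190:340,170:450];cv2.imwrite("pics/topz.png",cv2.resize(im,None,fx=2.85,fy=2.85,interpolation=cv2.INTER_CUBIC))
st,s=pickle.load(open("side0.pkl","rb"))
im=s["image"][155:335,220:400];cv2.imwrite("pics/sidez.png",cv2.resize(im,None,fx=3.3,fy=3.3,interpolation=cv2.INTER_CUBIC))
E
```

```text
tool axis [[-1.08275715e-03  3.49274178e-01  9.37019944e-01]
 [-1.87639314e-03  9.37018134e-01 -3.49275672e-01]
 [-9.99997653e-01 -2.13639853e-03 -3.59187413e-04]]
232 204 [0.605 0.358 0.008]
205 304 [0.393 0.408 0.007]
330 320 [ 0.361  0.149 -0.   ]
365 325 [0.351 0.079 0.012]
378 215 [0.561 0.057 0.09 ]
384 216 [0.556 0.047 0.106]
366 290 [0.416 0.083 0.103]
358 290 [0.418 0.095 0.067]
190 272 [0.443 0.391 0.172]
215 212 [0.554 0.357 0.151]
300 130 [0.773 0.214 0.003]
420 300 [ 0.402 -0.037 -0.003]
```

View pics/topz.png

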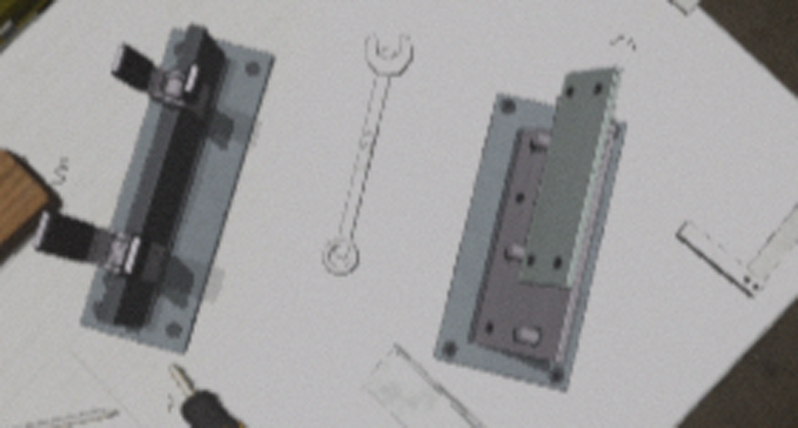

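View pics/sidez.png

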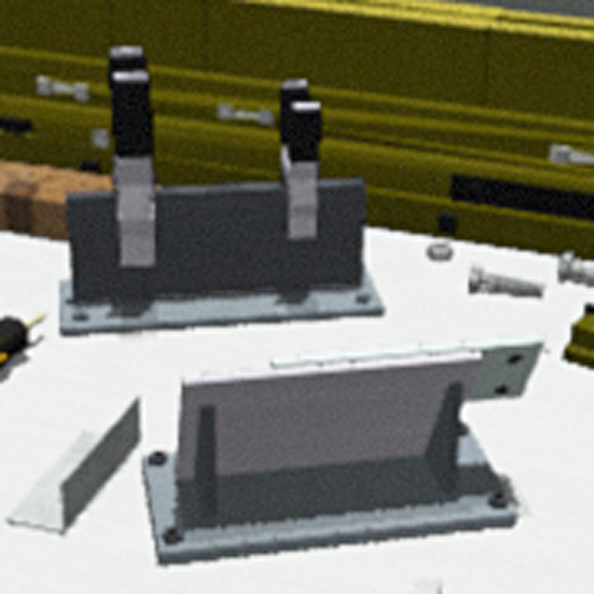

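The zoomed top view shows the larger clamp at the near end of the rack, with its barrel at about (125,250) zoomed. The strip starts well short of the end pin at (528,335) zoomed. The square, the L sample and the spanner are clear of the work. Next I'll fit the rack, jig, strip and clamp poses.

```bash
cat > fit.py <<'E'
from h import *
import pickle
st,s=pickle.load(open("top0.pkl","rb"));W=cloud(s);f,cx,cy=K(s);T=cam2world(s)
def ray(u,v,z):
    d=T[:3,:3]@np.array([(u-cx)/f,-(v-cy)/f,-1]);o=T[:3,3];return o+d*(z-o[2])/d[2]
im=s["image"];hsv=cv2.cvtColor(im,cv2.COLOR_BGR2HSV)
u,v=np.meshgrid(np.arange(640),np.arange(480))
print("hsv base",hsv[240,345],hsv[310,225],"table",hsv[340,280],"strip",hsv[250,370],"plate",hsv[300,357])
# bases: not white, cast
gray=cv2.cvtColor(im,cv2.COLOR_BGR2GRAY)
for name,(x0,y0,x1,y1),h,(L,B) in [("rack",(195,195,270,318),.008,(230,80)),("jig",(320,218,394,332),.010,(200,98))]:
    m=((W[...,2]>.004)&(W[...,2]<.016)&(gray<190)).astype(np.uint8);mm=np.zeros_like(m);mm[y0:y1,x0:x1]=m[y0:y1,x0:x1]
    mm=cv2.morphologyEx(mm,cv2.MORPH_OPEN,np.ones((3,3),np.uint8))
    ys,xs=np.nonzero(mm);P=np.array([ray(a,b,h)[:2] for a,b in zip(xs,ys)],np.float32)
    r=cv2.minAreaRect(P*1000);print(name,r,cv2.boxPoints(r).round(1).tolist(),len(xs))
# plate/strip plane
def reg(x0,y0,x1,y1):
    Q=W[y0:y1,x0:x1].reshape(-1,3);Q=Q[~np.isnan(Q[:,0])];return Q
poly=np.zeros((480,640),np.uint8)
# strip polygon from zoom coords
z=np.array([[570,80],[600,78],[565,275],[535,275]])/2.85+[170,190]
cv2.fillPoly(poly,[z.astype(np.int32)],1)
Q=W[(poly>0)&~np.isnan(W[...,0])];c=Q.mean(0);n=np.linalg.svd(Q-c)[2][2];n*=np.sign(n[2]);res=(Q-c)@n
print("strip plane n",n,"c",c,"rms",res.std(),"lean",np.degrees(np.arcsin(n[2])),"bearing n",np.degrees(np.arctan2(n[1],n[0])))
E
python3 fit.py
```

```text
hsv base [101  21 134] [101  21 131] table [135   3 185] strip [ 79  18 114] plate [143  10 101]
rack ((493.05926513671875, 354.26434326171875), (80.63945007324219, 229.53761291503906), 74.642578125) [[371.70001220703125, 345.79998779296875], [593.0999755859375, 285.0], [614.4000244140625, 362.70001220703125], [393.1000061035156, 423.5]] 2337
jig ((454.9944763183594, 95.4551773071289), (97.96222686767578, 199.294677734375), 76.28556823730469) [[346.6000061035156, 71.5], [540.2000122070312, 24.200000762939453], [563.4000244140625, 119.4000015258789], [369.79998779296875, 166.6999969482422]] 1788
strip plane n [0.20545191 0.84529306 0.49322323] c [0.4894632  0.0754783  0.08594268] rms 0.0008168557703754937 lean 29.552656338411477 bearing n 76.33892738443814
```

```bash
cat >> fit.py <<'E'
print("----")
a=np.radians(-13.71);ex=np.array([np.cos(a),np.sin(a),0]);ey=np.array([-np.sin(a),np.cos(a),0]);O=np.array([.4550,.0955,0])
N=ey*np.cos(np.radians(30))+np.array([0,0,.5]);S=np.cross(ex,N)  # y out, z up slope
if S[2]<0:S=-S
print("N",N,"S",S)
def J(p): d=np.asarray(p)-O;return np.array([d@ex,d@ey,d[2]])
d0=np.median((Q-O)@N);print("strip outer face offset along N",d0)
m=((W[...,2]>.03)&(hsv[...,0]>60)&(hsv[...,0]<95)&(hsv[...,1]>8)&(abs((W-O)@N-d0)<.005)).astype(np.uint8)
mm=np.zeros_like(m);mm[210:300,335:395]=m[210:300,335:395];mm=cv2.morphologyEx(mm,cv2.MORPH_CLOSE,np.ones((3,3),np.uint8))
n_,lab,sta,_=cv2.connectedComponentsWithStats(mm);k=1+np.argmax(sta[1:,4]);ys,xs=np.nonzero(lab==k)
def rayN(u,v,off):
    d=T[:3,:3]@np.array([(u-cx)/f,-(v-cy)/f,-1]);o=T[:3,3];return o+d*((off-(o-O)@N)/(d@N))
PP=np.array([rayN(a_,b_,d0) for a_,b_ in zip(xs,ys)]);X=(PP-O)@ex;Z=(PP-O)@S
print("strip x pct",np.percentile(X,[0,1,2,5,95,98,99,100]).round(4),"slope",np.percentile(Z,[0,2,98,100]).round(4),len(X))
r=cv2.minAreaRect(np.stack([X,Z],1).astype(np.float32)*1000);print(r)
# plate top edge & pins
E=(W-O);sel=(W[...,2]>.098)&(W[...,2]<.115);sel[:, :335]=0;sel[:,395:]=0
Q2=W[sel];print("top z",np.percentile(Q2[:,2],[5,50,95]))
q=np.array([J(p) for p in Q2]);print("x range",np.percentile(q[:,0],[1,99]),"y",np.percentile(q[:,1],[2,10,50,90,98]))
# plate face
z=np.array([[490,320],[520,345],[545,345],[520,300]])/2.85+[170,190]
z=np.array([[485,300],[480,335],[505,342],[512,310]])/2.85+[170,190]
po=np.zeros((480,640),np.uint8);cv2.fillPoly(po,[z.astype(np.int32)],1);Q3=W[(po>0)&~np.isnan(W[...,0])];o3=(Q3-O)@N;print("plate face off",np.median(o3),o3.std(),len(Q3))
# pins
for zz in [(528,335),(515,252),(538,140),(565,345),(622,125),(530,285),(522,128)]:
    u0,v0=np.array(zz)/2.85+[170,190];p=W[int(round(v0)),int(round(u0))];print(zz,J(p).round(4),"N",((p-O)@N).round(4),"S",((p-O)@S).round(4))
E
python3 fit.py | sed -n '/----/,$p'
```

```text
----
N [0.2052547  0.84135041 0.5       ] S [-0.11850385 -0.48575388  0.8660254 ]
strip outer face offset along N 0.03319100371689983
strip x pct [-0.0339 -0.0322 -0.0309 -0.0265  0.1059  0.1104  0.112   0.114 ] slope [0.0477 0.05   0.1123 0.1142] 1427
((40.08269500732422, 80.9505844116211), (66.41999053955078, 147.89498901367188), 89.98841094970703)
top z [0.09925854 0.10605046 0.1121656 ]
x range [-0.07897447  0.53733109] y [-0.03365172 -0.03149999 -0.02247887  0.15104146  0.15976282]
plate face off 0.027162403100812395 0.000825611363341928 136
(528, 335) [-0.071  -0.0099  0.0852] N 0.034 S 0.0787
(515, 252) [-0.0156  0.0095  0.0604] N 0.0384 S 0.0475
(538, 140) [0.0634 0.0117 0.0601] N 0.0402 S 0.0462
(565, 345) [-0.0711 -0.0334  0.1024] N 0.0223 S 0.1054
(622, 125) [ 0.0966 -0.046   0.0123] N -0.0337 S 0.0336
(530, 285) [-0.036  -0.0052  0.0605] N 0.0257 S 0.055
(522, 128) [0.077  0.0245 0.0147] N 0.0286 S 0.0005
```

```bash
cat > fit2.py <<'E'
import io,contextlib
with contextlib.redirect_stdout(io.StringIO()):
    from fit import *
# side view: cast plate back-edge corners onto face plane back (N=.0212) and top edge
s2=pickle.load(open("side0.pkl","rb"))[1];f2,cx2,cy2=K(s2);T2=cam2world(s2)
def r2(u,v,off):
    d=T2[:3,:3]@np.array([(u-cx2)/f2,-(v-cy2)/f2,-1]);o=T2[:3,3];p=o+d*((off-(o-O)@N)/(d@N));return p
for zz,off in [((184,384),.0212),((178,475),.0212),((480,358),.0212),((448,432),.0212),((274,363),.0332),((544,344),.0272),((522,397),.0272)]:
    u0,v0=np.array(zz)/3.3+[220,155];p=r2(u0,v0,off);print(zz,"x",((p-O)@ex).round(4),"S",((p-O)@S).round(4),"z",p[2].round(4),"depthpt",((cloud(s2)[int(v0),int(u0)]-O)@ex).round(4))
# top view plate row: points in plate face/top by depth
D=(W-O);off=D@N;x=D@ex;sl=D@S
m=(off>.015)&(off<.037)&(sl>.03)&(sl<.11)&(abs(x)<.13)
print("plate+strip x pct",np.percentile(x[m],[.5,1,2,98,99,99.5]).round(4))
mp=(off>.024)&(off<.030)&(sl>.03)&(sl<.11)&(abs(x)<.13);print("face x",np.percentile(x[mp],[.5,1,2,50,98]).round(4))
for nm,lo,hi in [("pin",.037,.050)]:
    m=(off>lo)&(off<hi)&(sl>.03)&(sl<.11)&(abs(x)<.13)
    n_,lab,sta,_=cv2.connectedComponentsWithStats(m.astype(np.uint8))
    for k in range(1,n_): print(nm,sta[k],x[lab==k].mean().round(4),sl[lab==k].mean().round(4))
E
python3 fit2.py
python3 - <<'E'
import cv2
im=cv2.imread("pics/top0.png")[215:330,320:400];cv2.imwrite("pics/jigz.png",cv2.resize(im,None,fx=5.2,fy=5.2,interpolation=cv2.INTER_CUBIC))
im=cv2.imread("pics/top0.png")[195:318,178:275];cv2.imwrite("pics/rackz.png",cv2.resize(im,None,fx=4.8,fy=4.8,interpolation=cv2.INTER_CUBIC))
E
```

```text
(184, 384) x -0.0811 S 0.1035 z 0.1002 depthpt -0.0819
(178, 475) x -0.0806 S 0.0029 z 0.0131 depthpt -0.0819
(480, 358) x 0.0772 S 0.1038 z 0.1005 depthpt 0.0762
(448, 432) x 0.0749 S 0.0231 z 0.0306 depthpt 0.064
(274, 363) x -0.0319 S 0.0967 z 0.1004 depthpt -0.0332
(544, 344) x 0.1151 S 0.1026 z 0.1024 depthpt 0.1134
(522, 397) x 0.1161 S 0.0457 z 0.0531 depthpt 0.1487
plate+strip x pct [-0.0823 -0.0813 -0.0795  0.1092  0.1119  0.1129]
face x [-0.0829 -0.0825 -0.0819 -0.0473  0.0837]
pin [357 237   5   5  18] 0.0644 0.0444
pin [348 275   4   6  18] -0.0153 0.0442
pin [351 305   5   5  19] -0.0703 0.0789
```

View pics/jigz.png

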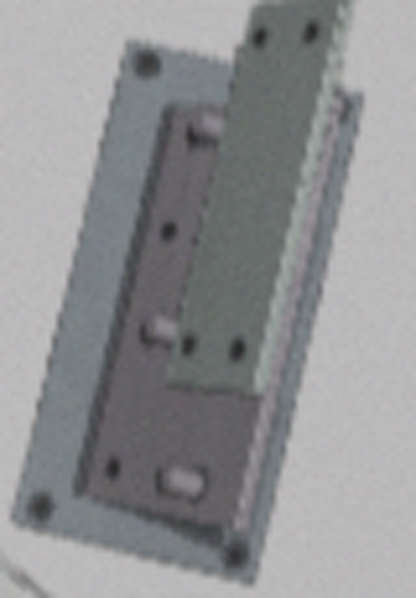

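View pics/rackz.png

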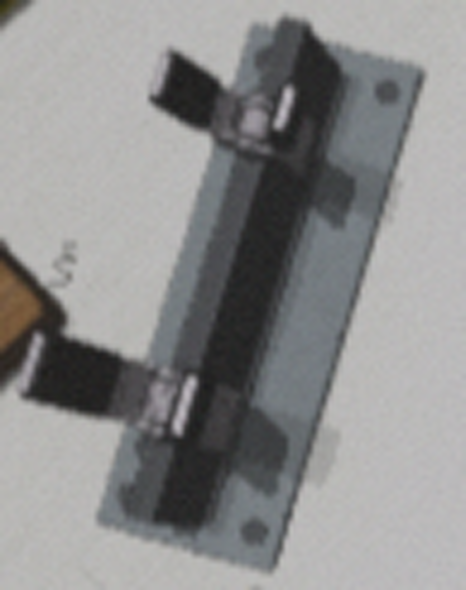

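Summary of the fits:
- Both bases match their given sizes to within 1 mm.
- The plate leans 29.6° and its top edge is at 105 mm.
- The strip's gap to the end pin is about 31 mm.

The clamp has to end up tilted 30°, but a move only turns the tool about its own x axis. So I'll first check how the arm behaves at its inner reach limit, closing the fingers on the way.

```bash
python3 -m crank '[[0,0,-0.05,0,0],[0,0,-0.05,0,0],[0,0,-0.05,0,0],[0,0,-0.05,0,0],[0,0,-0.04,0,0]]' 60; python3 -m crank '[[0,0,-0.03,0,0],[0,0,-0.03,0,0],[0,0,-0.03,0,0]]'; cat > st.py <<'E'
from h import *
s=manip.sense();M=R.from_quat(s["tool_rot"]).as_matrix();print("t",s["t"],"q",s["q"].round(3),"tcp",s["tcp_pos"].round(4),"r",np.hypot(*s["tcp_pos"][:2]).round(3));print("X",M[:,0].round(4),"Y",M[:,1].round(4),"Z",M[:,2].round(4),"F",s["force"].round(1),"gap",round(s["finger_gap"],3))
E
python3 st.py
```

```text
t: 0.65
tcp_pos: [0.1326, 0.3577, 0.2309]
tool_rot: [0.125, 0.696, -0.126, 0.696]
force: [1.2, 0.2, 0.9]
finger_gap: 0.141
t: 0.95
tcp_pos: [0.1023, 0.2752, 0.2313]
tool_rot: [0.125, 0.696, -0.125, 0.696]
force: [0.7, -0.0, 0.0]
finger_gap: 0.002
t 0.95 q [ 0.827  0.062  2.181 -0.     0.899 -0.387] tcp [0.1023 0.2752 0.2313] r 0.294
X [ 1.e-04 -0.e+00 -1.e+00] Y [0.349  0.9371 0.    ] Z [ 9.371e-01 -3.490e-01  1.000e-04] F [ 0.7 -0.   0. ] gap 0.002
```

```bash
python3 -m crank '[[0,0,-0.03,0,0],[0,0,-0.03,0,0],[0,0,-0.03,0,0],[0,0,-0.03,0,0]]'; python3 st.py
```

```text
t: 1.35
tcp_pos: [0.0602, 0.163, 0.2311]
tool_rot: [0.124, 0.696, -0.125, 0.696]
force: [1.0, -0.6, 0.6]
finger_gap: -0.001
t 1.35 q [ 0.525 -0.198  2.398 -0.     0.941 -0.691] tcp [0.0602 0.163  0.2311] r 0.174
X [-1.e-04 -5.e-04 -1.e+00] Y [ 3.471e-01  9.378e-01 -5.000e-04] Z [ 9.378e-01 -3.471e-01  1.000e-04] F [ 1.  -0.6  0.6] gap -0.001
```

```bash
python3 -m crank '[[0,0,-0.02,0,0],[0,0,-0.02,0,0],[0,0,-0.02,0,0]]'; python3 st.py
```

```text
t: 1.65
tcp_pos: [0.0424, 0.1134, 0.2436]
tool_rot: [0.122, 0.696, -0.126, 0.696]
force: [0.9, -0.8, -0.1]
finger_gap: 0.0
t 1.65 q [ 0.079 -0.464  2.441 -0.005  1.165 -1.137] tcp [0.0424 0.1134 0.2436] r 0.121
X [-6.0e-04 -4.6e-03 -1.0e+00] Y [ 0.3456  0.9384 -0.0046] Z [ 0.9384 -0.3456  0.001 ] F [ 0.9 -0.8 -0.1] gap 0.0
```

The pose solver holds the orientation at the limit, so the tool stays vertical and the clamp will have to be tilted by the plate itself. First the strip: I'll bring the shut fingers round to its far end.

```bash
python3 -m crank '[[0,0,0.025,0.05,0],[0,0,0.025,0.05,0],[0,0,0.025,0.05,0],[0,0,0.025,0.05,0],[0,0,0.025,0.05,0]]' 60; python3 -m crank '[[0,0,0.0,0.05,-0.113],[0,0,0,0.05,0],[0,0,0,0.05,0],[0,0,0,0.05,0]]' ; cat > to.py <<'E'
import sys
from h import *
# usage to.py x y z heading_of_tool_z_deg : remaining shift in tool axes (after yaw)
x,y,z,h=map(float,sys.argv[1:5]);s=manip.sense();M=R.from_quat(s["tool_rot"]).as_matrix()
cur=np.degrees(np.arctan2(M[1,2],M[0,2]));dy=(h-cur+180)%360-180
d=np.array([x,y,z])-s["tcp_pos"];print("t",round(s["t"],2),"tcp",s["tcp_pos"].round(4),"head",cur.round(2),"F",s["force"].round(1),"gap",round(s["finger_gap"]*85.4,1))
print("yaw needed",(-np.radians(dy)).round(4),"now-axes tx ty tz",(M.T@d).round(4))
a=np.radians(h);print("after-yaw tx ty tz",(-d[2]).round(4),(d[0]*-np.sin(a)+d[1]*np.cos(a)).round(4),(d[0]*np.cos(a)+d[1]*np.sin(a)).round(4))
E
python3 to.py .5854 .0517 .20 -13.71; python3 st.py
```

```text
t: 2.15
tcp_pos: [0.2931, 0.1403, 0.2428]
tool_rot: [0.124, 0.696, -0.127, 0.696]
force: [0.3, 0.1, 0.1]
finger_gap: -0.0
t: 2.55
tcp_pos: [0.4852, 0.086, 0.2423]
tool_rot: [0.085, 0.702, -0.088, 0.701]
force: [0.4, -0.1, 0.2]
finger_gap: 0.004
t 2.55 tcp [0.4852 0.086  0.2423] head -13.99 F [ 0.4 -0.1  0.2] gap 0.4
yaw needed -0.0049 now-axes tx ty tz [ 0.0422 -0.0089  0.1056]
after-yaw tx ty tz 0.0423 -0.0096 0.1055
t 2.55 q [-0.049  0.337  1.742 -0.005  1.065 -1.374] tcp [0.4852 0.086  0.2423] r 0.493
X [-0.0023 -0.004  -1.    ] Y [ 0.2418  0.9703 -0.0044] Z [ 0.9703 -0.2418 -0.0013] F [ 0.4 -0.1  0.2] gap 0.004
```

```bash
python3 -m crank '[[0,0,-0.01,0.05,-0.005],[0,0,0,0.05,0],[0,0.03,0,0.006,0],[0,0.05,0,0,0],[0,0.05,0,0,0]]' 60;  python3 to.py .5854 .0517 .06 -13.71; python3 - <<'E'
from h import *
for n in["wrist"]:
    s=snapshot(n);cv2.imwrite("pics/w1.png",s["image"])
E
```

```text
t: 3.05
tcp_pos: [0.5841, 0.0512, 0.1117]
tool_rot: [0.083, 0.701, -0.086, 0.703]
force: [1.5, 0.0, -0.9]
finger_gap: -0.001
t 3.05 tcp [0.5841 0.0512 0.1117] head -13.71 F [ 1.5  0.  -0.9] gap -0.1
yaw needed -0.0 now-axes tx ty tz [0.0517 0.001  0.001 ]
after-yaw tx ty tz 0.0517 0.0008 0.0011
```

View pics/w1.png

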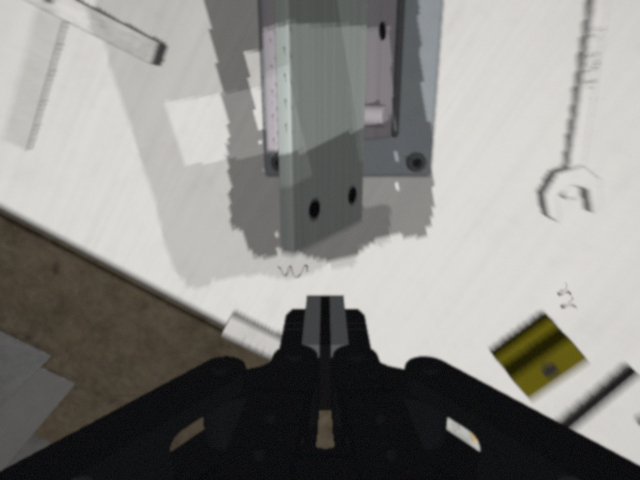

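The wrist view shows the strip's far end at about (320,240), with the shut fingers at (325,310) in line with it and just clear. Now I'll lower and push.

```bash
python3 -m crank '[[0,0.04,0,0,0],[0,0.012,0,0,0],[0,0,0,-0.01,0],[0,0,0,-0.01,0],[0,0,0,-0.008,0]]' 60;python3 -m crank '[[0,0,0,-0.005,0],[0,0,0,-0.004,0]]';  python3 st.py
```

```text
t: 3.6
tcp_pos: [0.556, 0.0581, 0.063]
tool_rot: [0.083, 0.701, -0.086, 0.703]
force: [1.4, -0.8, 0.2]
finger_gap: 0.001
t: 3.8
tcp_pos: [0.5472, 0.0602, 0.0622]
tool_rot: [0.083, 0.701, -0.086, 0.703]
force: [1.8, -0.5, 0.4]
finger_gap: -0.0
t 3.8 q [-0.091  0.682  1.751 -0.007  0.707 -1.418] tcp [0.5472 0.0602 0.0622] r 0.551
X [ 0.0014 -0.0045 -1.    ] Y [ 0.2362  0.9717 -0.004 ] Z [ 0.9717 -0.2362  0.0024] F [ 1.8 -0.5  0.4] gap -0.0
```

```bash
for i in 1; do python3 -m crank '[[0,0,0,-0.002,0],[0,0,0,-0.002,0]]'; python3 -m crank '[[0,0,0,-0.002,0],[0,0,0,0,0]]'; done; python3 - <<'E'
from h import *
s=snapshot("wrist");cv2.imwrite("pics/w2.png",s["image"])
s=snapshot("top");cv2.imwrite("pics/t2.png",cv2.resize(s["image"][205:335,300:420],None,fx=4.6,fy=4.6,interpolation=cv2.INTER_CUBIC))
E
```

```text
t: 4.0
tcp_pos: [0.5462, 0.0605, 0.0619]
tool_rot: [0.083, 0.7, -0.086, 0.704]
force: [6.9, -2.0, 1.4]
finger_gap: -0.002
t: 4.2
tcp_pos: [0.5462, 0.0605, 0.0621]
tool_rot: [0.083, 0.699, -0.086, 0.706]
force: [6.8, -3.1, 1.9]
finger_gap: 0.004
```

View pics/w2.png

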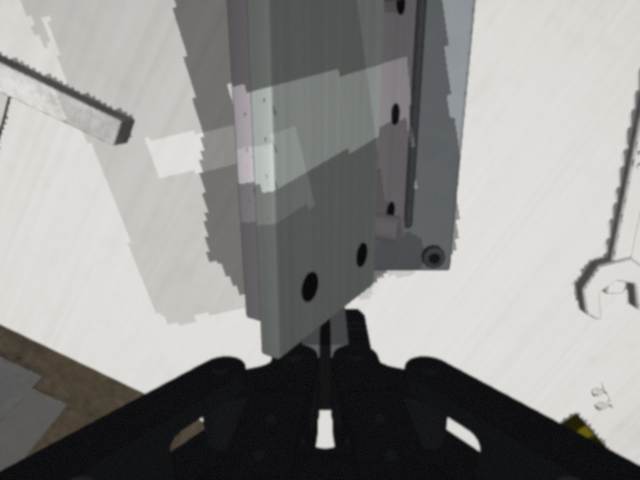

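View pics/t2.png

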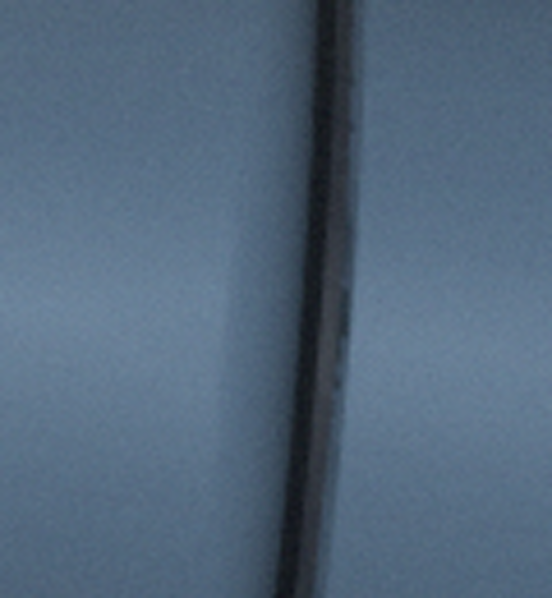

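```bash
python3 -m crank '[[0,0,0,-0.003,0],[0,0,0,-0.003,0]]';python3 st.py; python3 -m crank '[[0,0,0,0.01,0],[0,0,0,0.03,0],[0,-0.05,0,0,0]]'; python3 st.py
```

```text
t: 4.5
tcp_pos: [0.5461, 0.0609, 0.0633]
tool_rot: [0.082, 0.694, -0.086, 0.71]
force: [16.7, -5.6, 2.1]
finger_gap: 0.002
t 4.5 q [-0.089  0.675  1.768 -0.009  0.676 -1.415] tcp [0.5461 0.0609 0.0633] r 0.55
X [ 0.0219 -0.0073 -0.9997] Y [ 0.2361  0.9717 -0.002 ] Z [ 0.9715 -0.236   0.023 ] F [16.7 -5.6  2.1] gap 0.002
t: 4.8
tcp_pos: [0.5711, 0.0532, 0.101]
tool_rot: [0.083, 0.709, -0.086, 0.695]
force: [-0.5, 0.2, 0.1]
finger_gap: 0.001
t 4.8 q [-0.1    0.645  1.656 -0.005  0.861 -1.427] tcp [0.5711 0.0532 0.101 ] r 0.574
X [-0.0211 -0.002  -0.9998] Y [ 0.2379  0.9713 -0.007 ] Z [ 0.9711 -0.238  -0.02  ] F [-0.5  0.2  0.1] gap 0.001
```

The push stalled at 17 N and the fingers stayed put within 1 mm, so the strip is against the end pin. Now up and over to the larger clamp, opening the gripper on the way.

```bash
python3 -m crank '[[0.0854,-0.05,0,0,0.029],[0.0854,-0.05,0,0,0],[0.0854,-0.04,0.02,-0.02,0],[0.0854,0,0.039,-0.031,0],[0.0854,0,0.039,-0.031,0]]' 40; python3 -m crank '[[0.0854,0,0.039,-0.031,0],[0.0854,0,0.039,-0.031,0],[0.0854,0,0.039,-0.031,0]]'; python3 to.py .4372 .3696 .23 -15.36; python3 - <<'E'
from h import *
import pickle
st=manip.sense();s=snapshot("wrist");cv2.imwrite("pics/w3.png",s["image"]);pickle.dump((st,s),open("w3.pkl","wb"))
s=snapshot("side");cv2.imwrite("pics/s3.png",s["image"]);pickle.dump(s,open("s3.pkl","wb"))
s=snapshot("top");cv2.imwrite("pics/t3.png",s["image"]);pickle.dump(s,open("t3.pkl","wb"))
E
```

```text
t: 5.3
tcp_pos: [0.5206, 0.1712, 0.2517]
tool_rot: [0.094, 0.701, -0.097, 0.701]
force: [-0.1, 1.1, -0.3]
finger_gap: 0.845
t: 5.6
tcp_pos: [0.4601, 0.3092, 0.2493]
tool_rot: [0.093, 0.702, -0.097, 0.699]
force: [1.0, 0.8, 0.0]
finger_gap: 1.003
t 5.6 tcp [0.4601 0.3092 0.2493] head -15.37 F [1.  0.8 0. ] gap 85.7
yaw needed -0.0002 now-axes tx ty tz [ 0.0191  0.0523 -0.0381]
after-yaw tx ty tz 0.0193 0.0522 -0.0381
```

View pics/w3.png

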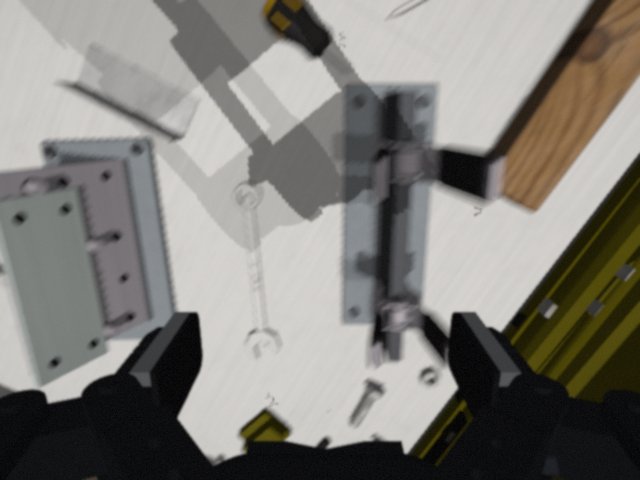

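View pics/t3.png

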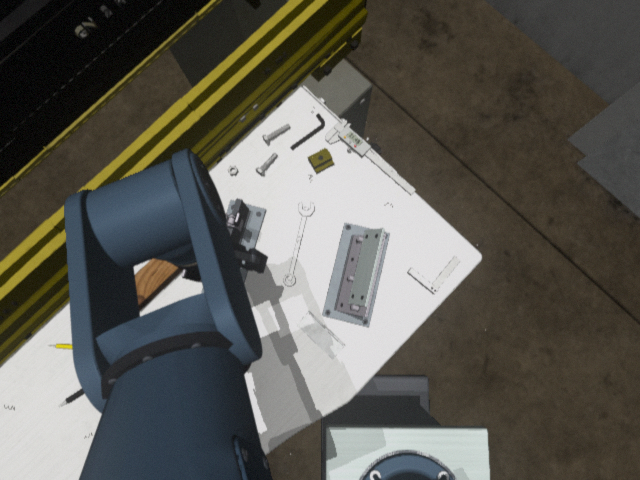

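The wrist view shows the larger clamp at about (405,160), its handle tops at (382,175) and (493,180). The top view shows the strip now against the end pin. Next I'll measure both.

```bash
python3 - <<'E'
from h import *
import pickle
a=np.radians(-15.36);rx=np.array([np.cos(a),np.sin(a),0]);ry=np.array([-np.sin(a),np.cos(a),0]);RO=np.array([.4931,.3543,0])
for nm in["top0","w3"]:
    st,s=pickle.load(open(nm+".pkl","rb"));W=cloud(s,st if nm=="w3" else None)
    d=W-RO;x=d@rx;y=d@ry;z=W[...,2]
    b=(abs(x)<.03)&(abs(y)<.02)&(z>.083)&(z<.096);print(nm,"bar y",np.percentile(y[b],[5,50,95]).round(4),"z",np.median(z[b]).round(4))
    for lo,hi in[(.125,.15),(.15,.172),(.172,.195)]:
        for sg in(1,-1):
            m=(abs(x+.058)<.03)&(z>lo)&(z<hi)&(y*sg>0)&(y*sg<.06)
            if m.sum()>5: print(nm,lo,sg,m.sum(),"x",np.percentile(x[m],[3,50,97]).round(4),"y",np.percentile(y[m],[3,50,97]).round(4),"zmax",z[m].max().round(4))
# strip now
import io,contextlib
with contextlib.redirect_stdout(io.StringIO()):
    from fit2 import O,N,S,ex
s=pickle.load(open("t3.pkl","rb"));W=cloud(s);D=W-O;off=D@N;x=D@ex;sl=D@S
m=(off>.031)&(off<.036)&(sl>.05)&(sl<.11)&(abs(x)<.13);print("strip x",np.percentile(x[m],[.5,1,3,97,99,99.5]).round(4))
f,cx,cy=K(s);T=cam2world(s)
cv2.imwrite("pics/jig3.png",cv2.resize(s["image"][215:330,320:400],None,fx=5.2,fy=5.2,interpolation=cv2.INTER_CUBIC))
E
```

```text
top0 bar y [-0.0056 -0.0005  0.0055] z 0.0906
top0 0.125 1 86 x [-0.07   -0.0577 -0.0462] y [0.015  0.0173 0.0197] zmax 0.1493
top0 0.125 -1 14 x [-0.0687 -0.0593 -0.0478] y [-0.026  -0.0243 -0.0228] zmax 0.1468
top0 0.15 1 90 x [-0.0704 -0.0591 -0.0462] y [0.0186 0.021  0.0241] zmax 0.172
top0 0.15 -1 14 x [-0.0691 -0.0579 -0.0471] y [-0.0298 -0.0282 -0.0271] zmax 0.1687
top0 0.172 1 103 x [-0.0694 -0.0577 -0.0465] y [0.0224 0.0262 0.0304] zmax 0.1869
top0 0.172 -1 83 x [-0.0698 -0.0582 -0.0468] y [-0.0312 -0.029  -0.0233] zmax 0.1872
w3 bar y [-0.0043  0.0011  0.0068] z 0.0891
w3 0.125 1 800 x [-0.0712 -0.0599 -0.0472] y [0.0163 0.0186 0.0217] zmax 0.15
w3 0.125 -1 100 x [-0.0715 -0.0691 -0.0495] y [-0.022  -0.0161 -0.013 ] zmax 0.1499
w3 0.15 1 941 x [-0.0712 -0.0599 -0.0473] y [0.0205 0.0227 0.0256] zmax 0.172
w3 0.15 -1 108 x [-0.0715 -0.0697 -0.0501] y [-0.0263 -0.02   -0.017 ] zmax 0.172
w3 0.172 1 1130 x [-0.0705 -0.0594 -0.0471] y [0.0242 0.0277 0.0321] zmax 0.1844
w3 0.172 -1 875 x [-0.0708 -0.0597 -0.0472] y [-0.0298 -0.0263 -0.0214] zmax 0.1844
strip x [-0.0702 -0.0652 -0.0618  0.0801  0.0836  0.084 ]
```

View pics/jig3.png

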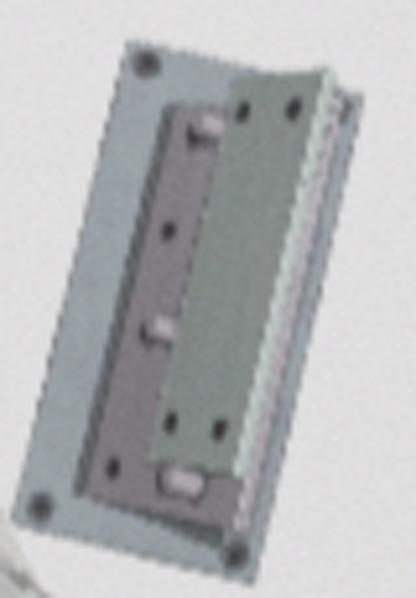

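The strip now lies within about 1 mm of home, and the larger clamp's position is confirmed by two views. Next I'll descend and take its handles near their tops, so that it can pivot in the grip later.

```bash
python3 -m crank '[[0.0854,0,0.026,-0.019,0],[0.0854,0,0.026,-0.019,0],[0.0854,0,0,0,0]]' 40; python3 to.py .4372 .3696 .162 -15.36
```

```text
t: 6.05
tcp_pos: [0.4384, 0.3693, 0.2491]
tool_rot: [0.092, 0.702, -0.095, 0.7]
force: [-0.0, -0.5, 0.5]
finger_gap: 1.001
t 6.05 tcp [0.4384 0.3693 0.2491] head -15.24 F [-0.  -0.5  0.5] gap 85.5
yaw needed 0.0022 now-axes tx ty tz [ 0.0871  0.0003 -0.001 ]
after-yaw tx ty tz 0.0871 -0.0001 -0.0012
```

```bash
python3 -m crank '[[0.0854,0.045,0,-0.001,0.002],[0.0854,0.042,0,0,0],[0.0854,0,0,0,0]]' 40; python3 -m crank '[[0.06,0,0,0,0],[0.05,0,0,0,0],[0.036,0,0,0,0],[0.036,0,0,0,0],[0.036,0,0,0,0]]' 40; python3 to.py .4372 .3696 .162 -15.36; python3 -m crank '[[0.036,0,0,0,0],[0.036,0,0,0,0]]'; python3 st.py;  python3 - <<'E'
from h import *
import pickle
st=manip.sense();s=snapshot("wrist");cv2.imwrite("pics/w4.png",s["image"]);pickle.dump((st,s),open("w4.pkl","wb"))
s=snapshot("side");cv2.imwrite("pics/s4.png",cv2.resize(s["image"][90:280,180:380],None,fx=3,fy=3,interpolation=cv2.INTER_CUBIC))
E
```

```text
t: 6.35
tcp_pos: [0.435, 0.3639, 0.1573]
tool_rot: [0.091, 0.705, -0.1, 0.696]
force: [-0.8, 0.5, -0.0]
finger_gap: 1.002
t: 6.85
tcp_pos: [0.4432, 0.3701, 0.169]
tool_rot: [0.096, 0.697, -0.094, 0.704]
force: [0.1, -0.0, 13.5]
finger_gap: 0.429
t 6.85 tcp [0.4432 0.3701 0.169 ] head -15.47 F [ 0.1 -0.  13.5] gap 36.6
yaw needed -0.0019 now-axes tx ty tz [ 0.0069 -0.0021 -0.0058]
after-yaw tx ty tz 0.007 -0.002 -0.0057
t: 7.05
tcp_pos: [0.4432, 0.3701, 0.169]
tool_rot: [0.096, 0.697, -0.094, 0.704]
force: [-0.2, 0.6, 13.5]
finger_gap: 0.43
t 7.05 q [ 0.504  0.539  1.623 -0.004  0.969 -0.795] tcp [0.4432 0.3701 0.169 ] r 0.577
X [ 0.0109  0.0023 -0.9999] Y [0.2667 0.9638 0.0051] Z [ 0.9637 -0.2667  0.0099] F [-0.2  0.6 13.5] gap 0.43
```

View pics/w4.png

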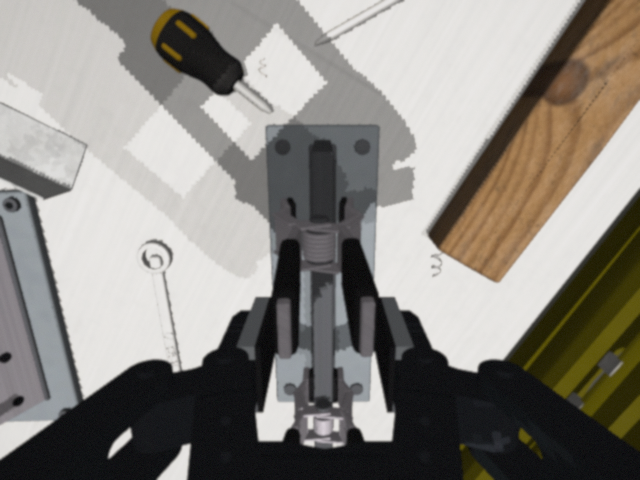

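View pics/s4.png

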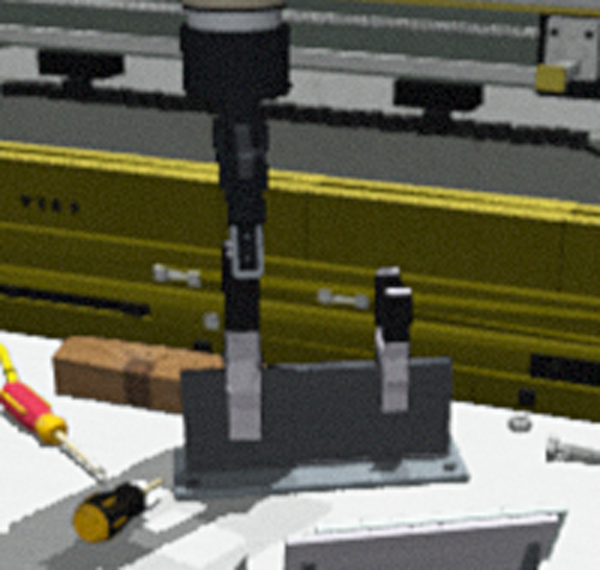

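The wrist view shows both sleeves squeezed between the pads at about (283,325) and (367,325), with the spring barrel at (318,245). The gap is 36.6 mm, so the handles are on the stop. Now I'll lift.

```bash
python3 -m crank '[[0.036,-0.02,0,0,0],[0.036,-0.03,0,0,0],[0.036,-0.03,0,0,0],[0.036,-0.02,0,0,0],[0.036,0,0,0,0]]' 40; python3 st.py;  python3 - <<'E'
from h import *
import pickle
st=manip.sense();s=snapshot("wrist");cv2.imwrite("pics/w5.png",s["image"]);pickle.dump((st,s),open("w5.pkl","wb"))
s=snapshot("side");cv2.imwrite("pics/s5.png",cv2.resize(s["image"][90:280,180:380],None,fx=3,fy=3,interpolation=cv2.INTER_CUBIC))
E
```

```text
t: 7.65
tcp_pos: [0.4414, 0.3696, 0.2682]
tool_rot: [0.096, 0.698, -0.094, 0.704]
force: [0.9, -0.7, -1.4]
finger_gap: 0.426
t 7.65 q [ 0.505  0.417  1.521 -0.003  1.196 -0.795] tcp [0.4414 0.3696 0.2682] r 0.576
X [ 0.0088  0.0013 -1.    ] Y [0.2667 0.9638 0.0036] Z [ 0.9637 -0.2667  0.0081] F [ 0.9 -0.7 -1.4] gap 0.426
```

View pics/w5.png

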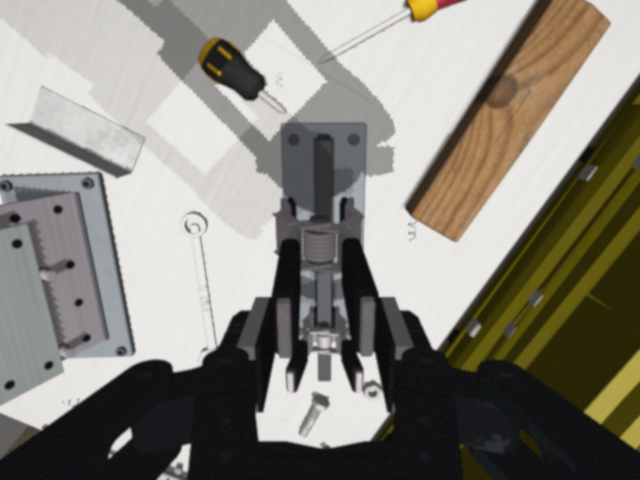

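View pics/s5.png

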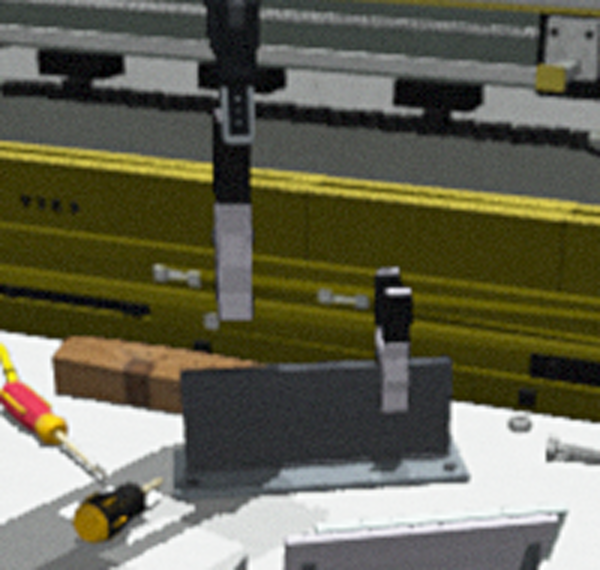

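The clamp is lifted, hanging square in the grip with its jaws open, and the small clamp is untouched. Next I'll measure the clamp in the tool frame.

```bash
cat > inhand.py <<'E'
from h import *
import pickle,sys
st,s=pickle.load(open(sys.argv[1],"rb"));f,cx,cy=K(s);z=s["range_z"];v,u=np.mgrid[0:480,0:640]
P=np.stack([(u-cx)/f*z,-(v-cy)/f*z,-z],-1);T=np.array(s["T_tool_cam"]);C=P@T[:3,:3].T+T[:3,3];C[z==0]=np.nan
for lo in np.arange(-.02,.15,.01):
    m=(C[...,0]>lo)&(C[...,0]<lo+.01)&(abs(C[...,1])<.03)&(abs(C[...,2])<.05)
    if m.sum()>10:
        y=C[...,1][m];zz=C[...,2][m];print(lo.round(3),m.sum(),"y",np.percentile(y,[1,25,50,75,99]).round(4),"z",np.percentile(zz,[1,50,99]).round(4))
for uv in[(318,240),(318,255),(283,325),(367,325),(285,290),(290,260),(350,260),(285,225),(350,225),(285,300),(366,300)]: print(uv,C[uv[1],uv[0]].round(4))
E
python3 inhand.py w5.pkl
```

```text
-0.02 4627 y [-0.0289 -0.0142 -0.009   0.0155  0.029 ] z [-0.0167 -0.0069  0.0089]
-0.01 1224 y [-0.0284 -0.0136  0.0102  0.015   0.0289] z [-0.0175 -0.0139  0.0101]
0.0 654 y [-0.0175 -0.0116  0.0097  0.0121  0.0178] z [-0.0179 -0.0168  0.0049]
0.01 547 y [-0.018  -0.0121  0.0093  0.0116  0.0174] z [-0.0182 -0.0171  0.0038]
0.02 453 y [-0.0184 -0.0125  0.009   0.0114  0.0171] z [-0.0186 -0.0175  0.0038]
0.03 387 y [-0.0188 -0.0131  0.0086  0.0111  0.0167] z [-0.0189 -0.0179  0.0039]
0.04 148 y [-0.0175 -0.0131  0.0084  0.0111  0.0163] z [-0.0187 -0.0177  0.0026]
0.05 282 y [-0.0157 -0.0119  0.006   0.0089  0.0128] z [-0.0189 -0.017   0.0052]
0.06 2059 y [-0.0172 -0.0067 -0.002   0.003   0.0124] z [-0.0215 -0.0089  0.0059]
0.07 435 y [-0.0249 -0.0202 -0.0108  0.0126  0.0186] z [-0.0218 -0.0176  0.0046]
0.08 454 y [-0.0276 -0.0255 -0.023   0.0187  0.0221] z [-0.0201 -0.0123  0.0026]
0.09 94 y [-0.0258 -0.0219  0.0155  0.0177  0.0215] z [-0.0198 -0.0192 -0.0045]
0.1 209 y [-0.0242 -0.0198 -0.0173  0.0135  0.017 ] z [-0.021  -0.0185 -0.0118]
0.11 212 y [-0.0267 -0.0198  0.0103  0.0123  0.0178] z [-0.0214 -0.0194 -0.0089]
0.12 68 y [-0.0281 -0.0256  0.0115  0.0168  0.0191] z [-0.0215 -0.0203 -0.0136]
(318, 240) [ 0.0617 -0.0025 -0.0116]
(318, 255) [ 0.0628 -0.0025 -0.0032]
(283, 325) [-0.0182 -0.0126 -0.007 ]
(367, 325) [-0.0165  0.015  -0.006 ]
(285, 290) [-0.0114 -0.0123 -0.0164]
(290, 260) [ 0.0144 -0.0127 -0.0178]
(350, 260) [ 0.0163  0.011  -0.0171]
(285, 225) [ 0.0759 -0.0203 -0.0156]
(350, 225) [ 0.0681  0.0139 -0.0177]
(285, 300) [-0.0143 -0.0121 -0.014 ]
(366, 300) [-0.0151  0.0145 -0.0144]
```

```bash
python3 to.py .4663 .0725 .268 -13.71
```

```text
t 7.75 tcp [0.4389 0.3683 0.2639] head -15.47 F [-0.   0.5 -2.4] gap 36.4
yaw needed -0.0307 now-axes tx ty tz [-0.0032 -0.2778  0.1053]
after-yaw tx ty tz -0.0041 -0.2809 0.0967
```

```bash
python3 -m crank '[[0.036,-0.004,-0.02,0.007,-0.031],[0.036,0,-0.04,0.014,0],[0.036,0,-0.04,0.014,0],[0.036,0,-0.04,0.014,0],[0.036,0,-0.04,0.014,0]]' 40;python3 -m crank '[[0.036,0,-0.04,0.014,0],[0.036,0,-0.04,0.013,0],[0.036,0,-0.02,0.006,0],[0.036,0,0,0,0],[0.036,0,0,0,0]]' 40; python3 to.py .4663 .0725 .215 -13.71
```

```text
t: 8.25
tcp_pos: [0.4555, 0.1768, 0.266]
tool_rot: [0.082, 0.703, -0.086, 0.701]
force: [1.1, -0.3, -2.0]
finger_gap: 0.422
t: 8.75
tcp_pos: [0.4643, 0.0735, 0.2669]
tool_rot: [0.084, 0.703, -0.086, 0.701]
force: [-0.0, 0.4, -2.3]
finger_gap: 0.427
t 8.75 tcp [0.4643 0.0735 0.2669] head -13.78 F [-0.   0.4 -2.3] gap 36.5
yaw needed -0.0012 now-axes tx ty tz [ 0.0518 -0.0003  0.0023]
after-yaw tx ty tz 0.0519 -0.0005 0.0022
```

```bash
python3 -m crank '[[0.036,0.01,0,0.002,-0.001],[0.036,0.01,0,0,0],[0.036,0,0,0,0]]' 40; python3 to.py .4663 .0725 .215 -13.71; python3 - <<'E'
from h import *
import pickle
st=manip.sense();s=snapshot("wrist");cv2.imwrite("pics/w6.png",s["image"]);pickle.dump((st,s),open("w6.pkl","wb"))
s=snapshot("side");cv2.imwrite("pics/s6.png",cv2.resize(s["image"][120:340,220:420],None,fx=2.7,fy=2.7,interpolation=cv2.INTER_CUBIC))
E
python3 inhand.py w6.pkl | tail -19
```

```text
t: 9.05
tcp_pos: [0.4653, 0.0741, 0.2457]
tool_rot: [0.082, 0.704, -0.085, 0.7]
force: [0.2, -0.3, -2.7]
finger_gap: 0.422
t 9.05 tcp [0.4653 0.0741 0.2457] head -13.53 F [ 0.2 -0.3 -2.7] gap 36.0
yaw needed 0.0031 now-axes tx ty tz [ 0.0307 -0.0012  0.0015]
after-yaw tx ty tz 0.0307 -0.0013 0.0013
0.07 448 y [-0.0241 -0.0198 -0.0107  0.0131  0.0182] z [-0.0218 -0.0174  0.0047]
0.08 446 y [-0.0274 -0.0253 -0.0227  0.019   0.0221] z [-0.0199 -0.012   0.0028]
0.09 92 y [-0.0253 -0.0217  0.0158  0.0177  0.0218] z [-0.0196 -0.0189 -0.0016]
0.1 207 y [-0.0233 -0.0197 -0.0167  0.0136  0.0175] z [-0.0203 -0.0174 -0.0104]
0.11 214 y [-0.0259 -0.0194  0.0103  0.0126  0.0186] z [-0.0212 -0.0195 -0.0083]
0.12 64 y [-0.0273 -0.0252  0.0132  0.0171  0.0199] z [-0.0212 -0.0201 -0.0138]
0.13 459 y [-0.0087 -0.0064 -0.0055 -0.0044 -0.003 ] z [-0.0494 -0.0209  0.0495]
0.14 1483 y [-0.0136 -0.0107 -0.0072 -0.001   0.0024] z [-0.0496 -0.023   0.0491]
(318, 240) [ 0.0635 -0.0025 -0.011 ]
(318, 255) [ 0.063  -0.0026 -0.0031]
(283, 325) [-0.0167 -0.0128 -0.0061]
(367, 325) [-0.0158  0.015  -0.0056]
(285, 290) [-0.0117 -0.0123 -0.0164]
(290, 260) [ 0.0134 -0.0126 -0.0181]
(350, 260) [ 0.0166  0.011  -0.0169]
(285, 225) [ 0.0758 -0.0203 -0.0156]
(350, 225) [ 0.0681  0.0139 -0.0176]
(285, 300) [-0.0146 -0.0121 -0.0141]
(366, 300) [-0.0148  0.0146 -0.0142]
```

View pics/w6.png

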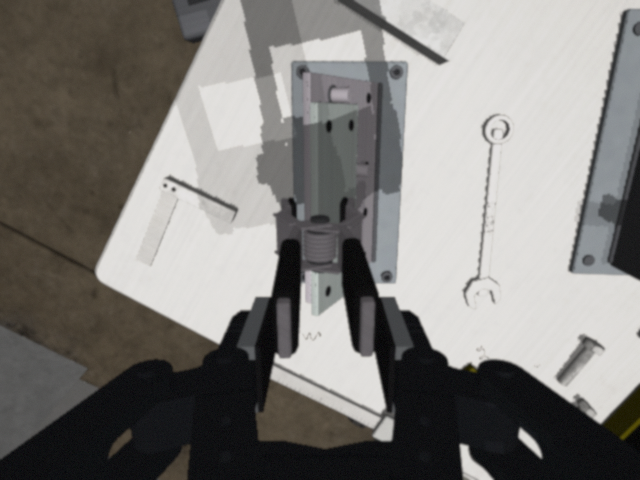

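View pics/s6.png

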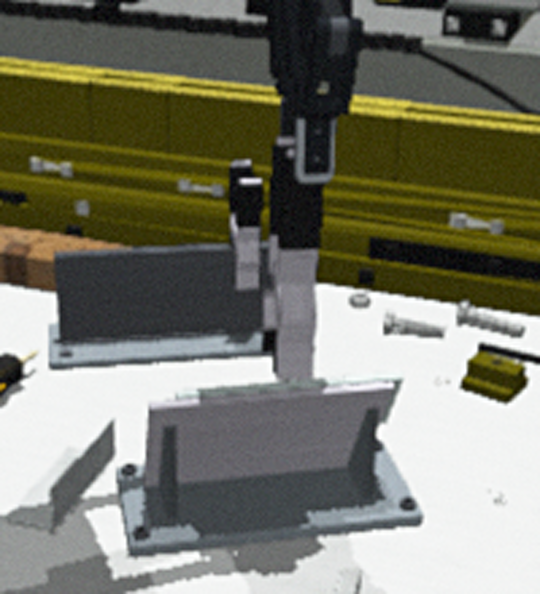

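The wrist view shows the plate's top edge running between the open jaws (barrel at (318,245)). In the side view the clamp is at u≈295, against the strip's span of 178 to 403, so it is midway. Now I'll lower it over the edge.

```bash
python3 -m crank '[[0.036,0.01,-0.0015,0.0015,0],[0.036,0.01,0,0,0],[0.036,0.009,0,0,0],[0.036,0,0,0,0]]' 40; python3 to.py .4663 .0725 .208 -13.71
```

```text
t: 9.55
tcp_pos: [0.4668, 0.0712, 0.2171]
tool_rot: [0.082, 0.704, -0.085, 0.7]
force: [0.3, 0.2, -2.4]
finger_gap: 0.425
t 9.55 tcp [0.4668 0.0712 0.2171] head -13.64 F [ 0.3  0.2 -2.4] gap 36.3
yaw needed 0.0013 now-axes tx ty tz [ 0.0091  0.0012 -0.0007]
after-yaw tx ty tz 0.0091 0.0012 -0.0008
```

```bash
python3 -m crank '[[0.036,0.005,0.001,0,0],[0.036,0.004,0,0,0],[0.036,0,0,0,0]]' 30; python3 -m crank '[[0.036,0.004,0,0,0],[0.036,0.0,0,0,0]]' 30; python3 st.py
```

```text
t: 9.85
tcp_pos: [0.468, 0.0721, 0.2093]
tool_rot: [0.082, 0.703, -0.085, 0.701]
force: [0.2, -0.7, -1.5]
finger_gap: 0.423
t: 10.05
tcp_pos: [0.4686, 0.0725, 0.2057]
tool_rot: [0.083, 0.702, -0.085, 0.702]
force: [0.4, 1.3, -2.5]
finger_gap: 0.429
t 10.05 q [-0.081  0.365  1.829 -0.004  0.949 -1.411] tcp [0.4686 0.0725 0.2057] r 0.474
X [-6.e-04 -3.e-03 -1.e+00] Y [ 0.2362  0.9717 -0.0031] Z [ 9.717e-01 -2.362e-01  1.000e-04] F [ 0.4  1.3 -2.5] gap 0.429
```

```bash
python3 -m crank '[[0.036,0.004,0,-0.002,0],[0.036,0.003,0,0,0],[0.036,0,0,0,0]]' 30; python3 st.py
```

```text
t: 10.35
tcp_pos: [0.4664, 0.0729, 0.1986]
tool_rot: [0.083, 0.702, -0.085, 0.702]
force: [1.1, 2.6, 0.1]
finger_gap: 0.428
t 10.35 q [-0.08   0.373  1.841 -0.004  0.928 -1.41 ] tcp [0.4664 0.0729 0.1986] r 0.472
X [-0.0011 -0.0033 -1.    ] Y [ 0.2359  0.9718 -0.0035] Z [ 9.718e-01 -2.359e-01 -3.000e-04] F [1.1 2.6 0.1] gap 0.428
```

First light contact: the tips are 34 mm below the edge. Now I'll ease the grip slightly and swing the clamp onto the slope in small steps, watching the force.

```bash
python3 -m crank '[[0.042,0.002,-0.004,0,0],[0.042,0.003,-0.005,0,0],[0.042,0.003,-0.005,0,0]]' 25; python3 st.py;  python3 - <<'E'
from h import *
import pickle
st=manip.sense();s=snapshot("wrist");cv2.imwrite("pics/w7.png",s["image"]);pickle.dump((st,s),open("w7.pkl","wb"))
s=snapshot("side");cv2.imwrite("pics/s7.png",cv2.resize(s["image"][120:340,220:420],None,fx=2.7,fy=2.7,interpolation=cv2.INTER_CUBIC))
E
python3 inhand.py w7.pkl | tail -11
```

```text
t: 10.65
tcp_pos: [0.4627, 0.0583, 0.1906]
tool_rot: [0.082, 0.703, -0.085, 0.702]
force: [1.4, 1.4, 0.6]
finger_gap: 0.496
t 10.65 q [-0.112  0.38   1.862 -0.006  0.901 -1.441] tcp [0.4627 0.0583 0.1906] r 0.466
X [-0.002  -0.0045 -1.    ] Y [ 0.2353  0.9719 -0.0048] Z [ 9.719e-01 -2.354e-01 -9.000e-04] F [1.4 1.4 0.6] gap 0.496
(318, 240) [ 0.053  -0.0023 -0.0142]
(318, 255) [ 0.0434 -0.0022 -0.0098]
(283, 325) [-0.0083 -0.0137 -0.0016]
(367, 325) [-0.0172  0.0149 -0.0063]
(285, 290) [-0.0071 -0.0128 -0.0144]
(290, 260) [ 0.016  -0.0128 -0.0172]
(350, 260) [ 0.0627  0.0139 -0.0005]
(285, 225) [ 0.1913 -0.0317  0.0152]
(350, 225) [ 0.0654  0.0138 -0.0183]
(285, 300) [-0.0074 -0.0129 -0.0107]
(366, 300) [-0.0136  0.0147 -0.0137]
```

View pics/w7.png

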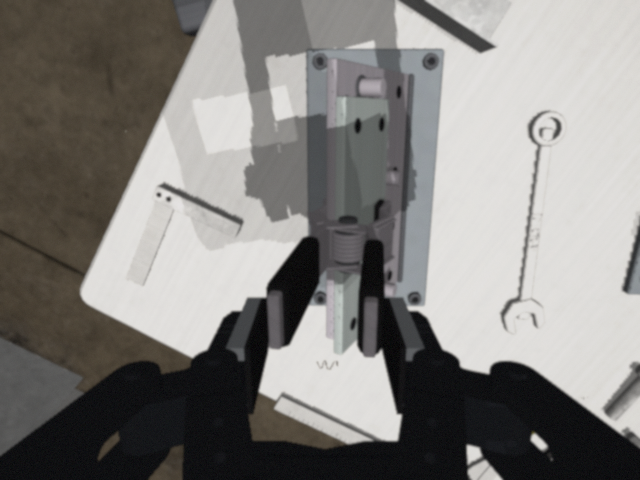

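The clamp is pivoting in the grip as planned: the sleeve tops now differ by 9 mm in height, about 17° of tilt, with only about 2 N of force. I'll continue.

```bash
python3 -m crank '[[0.043,0.004,-0.003,0,0],[0.043,0.004,-0.004,0,0],[0.043,0.002,-0.003,0,0]]' 25; python3 st.py;  python3 - <<'E'
from h import *
import pickle
st=manip.sense();s=snapshot("wrist");cv2.imwrite("pics/w8.png",s["image"]);pickle.dump((st,s),open("w8.pkl","wb"))
s=snapshot("side");cv2.imwrite("pics/s8.png",cv2.resize(s["image"][120:340,220:420],None,fx=2.7,fy=2.7,interpolation=cv2.INTER_CUBIC))
E
python3 inhand.py w8.pkl | tail -11
```

```text
t: 11.05
tcp_pos: [0.4635, 0.0478, 0.1829]
tool_rot: [0.082, 0.7, -0.086, 0.704]
force: [0.3, -1.3, 16.7]
finger_gap: 0.504
t 11.05 q [-0.134  0.39   1.876 -0.008  0.87  -1.463] tcp [0.4635 0.0478 0.1829] r 0.466
X [ 0.0052 -0.0066 -1.    ] Y [ 0.2349  0.972  -0.0052] Z [ 0.972  -0.2348  0.0066] F [ 0.3 -1.3 16.7] gap 0.504
(318, 240) [ 0.033  -0.002  -0.0203]
(318, 255) [ 0.024  -0.0018 -0.0165]
(283, 325) [-0.0074 -0.0138 -0.0011]
(367, 325) [-0.0216  0.0144 -0.0087]
(285, 290) [-0.0069 -0.0128 -0.0143]
(290, 260) [ 0.0145 -0.0127 -0.0177]
(350, 260) [0.0654 0.0141 0.0005]
(285, 225) [ 0.1833 -0.0309  0.013 ]
(350, 225) [ 0.0592  0.0134 -0.02  ]
(285, 300) [-0.0086 -0.0127 -0.0113]
(366, 300) [-0.0178  0.0142 -0.0156]
```

View pics/w8.png

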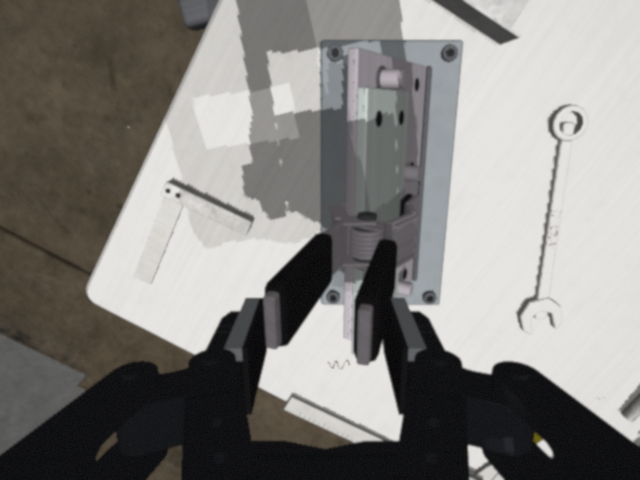

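View pics/s8.png

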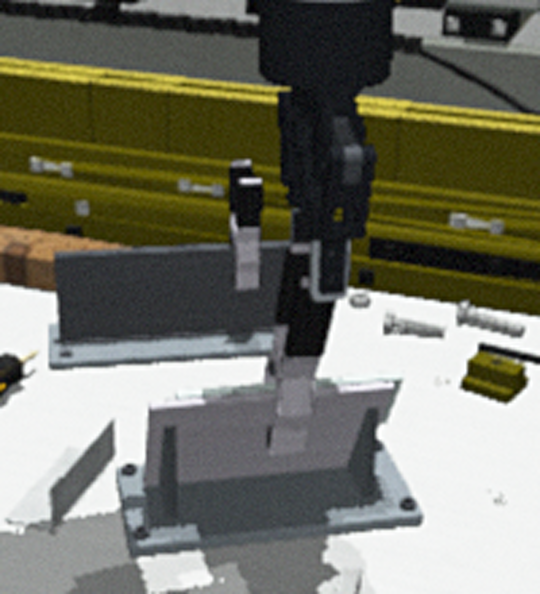

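The side view shows the back jaw now well down behind the plate at (288,435), and the force is 17 N, so the throat is probably on the edge. Next I'll measure the barrel against the plate.

```bash
cat > clampjig.py <<'E'
from h import *
import pickle,sys,io,contextlib
with contextlib.redirect_stdout(io.StringIO()):
    from fit2 import O,N,S,ex
E0=O+.0095*ex+.0272*N+.1055*S
st,s=pickle.load(open(sys.argv[1],"rb"));W=cloud(s,st if "T_tool_cam" in s else None);D=W-E0
x=D@ex;n=D@N;sl=D@S
for a in sys.argv[2:]:
    u,v=map(int,a.split(","));print((u,v),"x",x[v,u].round(4),"n",n[v,u].round(4),"S",sl[v,u].round(4))
for lo in np.arange(-.06,.1,.01):
    m=(abs(x)<.025)&(sl>lo)&(sl<lo+.01)&(abs(n)<.05)
    if m.sum()>8: print("S",lo.round(2),m.sum(),"n",np.percentile(n[m],[1,10,25,50,75,90,99]).round(4),"x",np.percentile(x[m],[1,50,99]).round(4))
# strip and top edge, for registration
m=(x>-.07)&(x<-.03)&(abs(n)<.02)&(sl>-.05)&(sl<.01);print("strip face n",np.percentile(n[m],[10,50,90]).round(4),"top S",np.percentile(sl[m],[90,98]).round(4))
E
python3 clampjig.py w8.pkl 365,235 365,245 365,255
```

```text
(365, 235) x -0.0045 n 0.0139 S 0.0134
(365, 245) x 0.0006 n 0.0142 S 0.0136
(365, 255) x 0.006 n 0.0143 S 0.0134
S -0.06 236 n [0.0056 0.0058 0.006  0.0062 0.0065 0.0193 0.0198] x [-0.0247 -0.0127  0.0067]
S -0.05 340 n [0.0056 0.0059 0.006  0.0062 0.0151 0.02   0.0207] x [-0.0244 -0.0128  0.001 ]
S -0.04 418 n [0.0055 0.0059 0.006  0.0063 0.0149 0.0183 0.0213] x [-0.0245 -0.012   0.0007]
S -0.03 333 n [0.0055 0.0058 0.006  0.0062 0.0064 0.0226 0.0263] x [-0.0246 -0.0122 -0.0012]
S -0.02 647 n [-0.0147  0.0058  0.0062  0.028   0.0291  0.0297  0.0312] x [-0.0244 -0.0083  0.0126]
S -0.01 1439 n [-0.0149 -0.004  -0.0011  0.0056  0.0264  0.0276  0.0298] x [-0.0247 -0.0107  0.0245]
S 0.0 597 n [-0.011  -0.0055  0.0035  0.016   0.0246  0.0261  0.0284] x [-0.0196 -0.01    0.0137]
S 0.01 1780 n [-0.0021  0.0029  0.0052  0.0107  0.0148  0.0177  0.0275] x [-0.0127 -0.0019  0.0136]
S 0.02 468 n [0.0011 0.0032 0.0037 0.004  0.0044 0.0299 0.0365] x [-0.0102 -0.0019  0.0131]
S 0.03 453 n [0.0017 0.0047 0.008  0.0317 0.0371 0.0385 0.0393] x [-0.0102 -0.0079  0.0132]
S 0.04 783 n [0.0028 0.0071 0.0091 0.0103 0.0372 0.0406 0.0421] x [-0.01   -0.0064  0.0137]
S 0.05 866 n [0.0044 0.0085 0.0112 0.0123 0.0391 0.043  0.0447] x [-0.0094 -0.0061  0.0144]
S 0.06 1162 n [0.0067 0.0112 0.0135 0.0148 0.0442 0.0474 0.0489] x [-0.0088 -0.0041  0.0181]
S 0.07 1422 n [0.0088 0.0138 0.0157 0.0171 0.0479 0.0495 0.05  ] x [-0.0082 -0.0029  0.017 ]
S 0.08 2819 n [0.0115 0.0169 0.0181 0.0434 0.0482 0.0493 0.0499] x [-0.0075  0.0027  0.0172]
S 0.09 1521 n [0.004  0.0103 0.0135 0.0155 0.0172 0.0178 0.0184] x [-0.0061  0.003   0.02  ]
strip face n [-0.0023  0.0059  0.0064] top S [-0.0009 -0.0003]
```

The throat is at the edge: the barrel top is 15.5 mm above it, equal to the barrel's own height. The clamp still leans 13° off the plate, so I'll finish the swing.

```bash
python3 -m crank '[[0.044,0.002,-0.004,0,0],[0.045,0.003,-0.004,0,0],[0.046,0.003,-0.004,0,0]]' 25; python3 st.py;  python3 - <<'E'
from h import *
import pickle
st=manip.sense();s=snapshot("wrist");cv2.imwrite("pics/w9.png",s["image"]);pickle.dump((st,s),open("w9.pkl","wb"))
E
python3 inhand.py w9.pkl | tail -11; python3 clampjig.py w9.pkl
```

```text
t: 11.45
tcp_pos: [0.4606, 0.0364, 0.175]
tool_rot: [0.082, 0.7, -0.086, 0.704]
force: [-0.1, -0.1, 17.7]
finger_gap: 0.537
t 11.45 q [-0.16   0.399  1.894 -0.007  0.843 -1.49 ] tcp [0.4606 0.0364 0.175 ] r 0.462
X [ 0.0055 -0.0058 -1.    ] Y [ 0.2352  0.9719 -0.0044] Z [ 0.9719 -0.2351  0.0067] F [-0.1 -0.1 17.7] gap 0.537
(318, 240) [ 0.1761 -0.0045  0.0234]
(318, 255) [ 0.0186 -0.0018 -0.0184]
(283, 325) [-0.0083 -0.0137 -0.0016]
(367, 325) [-0.0223  0.0143 -0.0091]
(285, 290) [-0.0075 -0.0128 -0.0146]
(290, 260) [ 0.1762 -0.027   0.0401]
(350, 260) [ 0.0472  0.0129 -0.006 ]
(285, 225) [ 0.1758 -0.0302  0.0111]
(350, 225) [0.1657 0.0199 0.0084]
(285, 300) [-0.0074 -0.0129 -0.0108]
(366, 300) [-0.0194  0.0141 -0.0164]
S -0.06 257 n [0.0057 0.0059 0.006  0.0061 0.0063 0.0269 0.0273] x [-0.0249 -0.0095  0.008 ]
S -0.05 500 n [0.0057 0.0059 0.0061 0.0208 0.0268 0.0271 0.0274] x [-0.0244 -0.0086  0.0093]
S -0.04 477 n [0.0057 0.0059 0.0061 0.0066 0.0241 0.0264 0.0268] x [-0.0244 -0.0111  0.0083]
S -0.03 309 n [0.0057 0.0059 0.006  0.0062 0.0064 0.0246 0.028 ] x [-0.0246 -0.0124 -0.0008
[... 562 characters left out ...]
  0.0314] x [-0.0103 -0.0037  0.0137]
S 0.04 1078 n [-0.0049  0.0001  0.0017  0.0022  0.0305  0.0319  0.0325] x [-0.01   -0.0036  0.0147]
S 0.05 1151 n [-0.0042  0.0006  0.0022  0.0027  0.0302  0.0329  0.0335] x [-0.0094 -0.0038  0.0153]
S 0.06 1818 n [-0.0035  0.0023  0.003   0.0284  0.0344  0.0396  0.0488] x [-0.0088 -0.0006  0.0182]
S 0.07 2521 n [-0.0025  0.0029  0.0037  0.0339  0.0386  0.0429  0.0491] x [-0.0082 -0.0004  0.0196]
S 0.08 3526 n [-0.0022  0.0032  0.0041  0.0338  0.0359  0.0465  0.0493] x [-0.0076  0.0014  0.0191]
S 0.09 2717 n [-0.0108 -0.0023  0.0001  0.0024  0.0323  0.0342  0.0497] x [-0.0062  0.0035  0.0196]
strip face n [-0.0026  0.0059  0.0064] top S [-0.0009 -0.0002]
```

View pics/w9.png

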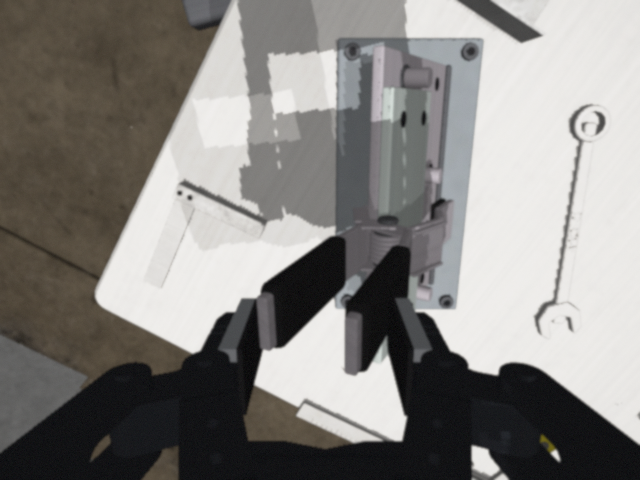

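The clamp is now within about 3° of the plate's plane, but its centre sits about 7 mm towards the front. I'll shift it square in, keep light pressure down the slope, then ease the jaws shut.

```bash
python3 -m crank '[[0.046,0.002,-0.003,0,0],[0.046,0.002,-0.003,0,0],[0.046,0,0,0,0]]' 25; python3 st.py;  python3 - <<'E'
from h import *
import pickle
st=manip.sense();s=snapshot("wrist");cv2.imwrite("pics/w10.png",s["image"]);pickle.dump((st,s),open("w10.pkl","wb"))
E
python3 inhand.py w10.pkl | tail -11|grep -E "28.,|36.,"; python3 clampjig.py w10.pkl
```

```text
t: 11.8
tcp_pos: [0.4589, 0.0297, 0.171]
tool_rot: [0.081, 0.7, -0.086, 0.704]
force: [-1.0, -3.6, 14.8]
finger_gap: 0.54
t 11.8 q [-0.175  0.404  1.902 -0.009  0.83  -1.502] tcp [0.4589 0.0297 0.171 ] r 0.46
X [ 0.0046 -0.0076 -1.    ] Y [ 0.2347  0.972  -0.0063] Z [ 0.972  -0.2347  0.0063] F [-1.  -3.6 14.8] gap 0.54
(283, 325) [-0.0089 -0.0137 -0.0019]
(367, 325) [-0.0188  0.0147 -0.0072]
(285, 290) [-0.0068 -0.0128 -0.0143]
(285, 225) [ 0.1724 -0.0298  0.0102]
(285, 300) [-0.0066 -0.0129 -0.0104]
(366, 300) [-0.0171  0.0143 -0.0153]
S -0.06 213 n [0.0057 0.0058 0.0059 0.0061 0.0062 0.0063 0.0082] x [-0.0247 -0.0107  0.004 ]
S -0.05 479 n [0.0057 0.0059 0.0061 0.0241 0.0287 0.0292 0.0295] x [-0.0246 -0.0077  0.009 ]
S -0.04 627 n [0.0058 0.006  0.0062 0.0231 0.0273 0.0279 0.0283] x [-0.0242 -0.0088  0.0097]
S -0.03 324 n [0.0056 0.0059 0.006  0.0062 0.0065 0.0257 0.027 ] x [-0.0247 -0.0124 -0.0002]
S -0.02 441 n [-0.0142 -0.0126  0.0058  0.0062  0.0065  0.03    0.0307] x [-0.0247 -0.0116  0.0113]
S -0.01 1582 n [-0.0157 -0.0041  0.0007  0.0065  0.028   0.0295  0.0312] x [-0.0247 -
[... 375 characters left out ...]
  0.0257] x [-0.0103 -0.0027  0.0134]
S 0.04 1195 n [-0.0097 -0.0047 -0.0035 -0.0031  0.0251  0.0256  0.0259] x [-0.0101 -0.0031  0.0144]
S 0.05 1290 n [-0.0098 -0.0052 -0.0037 -0.0032  0.0239  0.0257  0.0261] x [-0.0097 -0.0036  0.0148]
S 0.06 2056 n [-0.0096 -0.0043 -0.0036  0.0219  0.026   0.0321  0.0425] x [-0.009  -0.0003  0.0178]
S 0.07 3012 n [-0.0093 -0.0042 -0.0035  0.0258  0.0322  0.0403  0.0482] x [-0.0083  0.0015  0.0195]
S 0.08 3705 n [-0.0097 -0.0045 -0.0037  0.0254  0.0358  0.041   0.0487] x [-0.0078  0.0015  0.0195]
S 0.09 4523 n [-0.0178 -0.0088 -0.0063  0.0222  0.0411  0.0452  0.0489] x [-0.0066  0.0031  0.0195]
strip face n [-0.0027  0.0059  0.0063] top S [-0.0009 -0.0002]
```

View pics/w10.png

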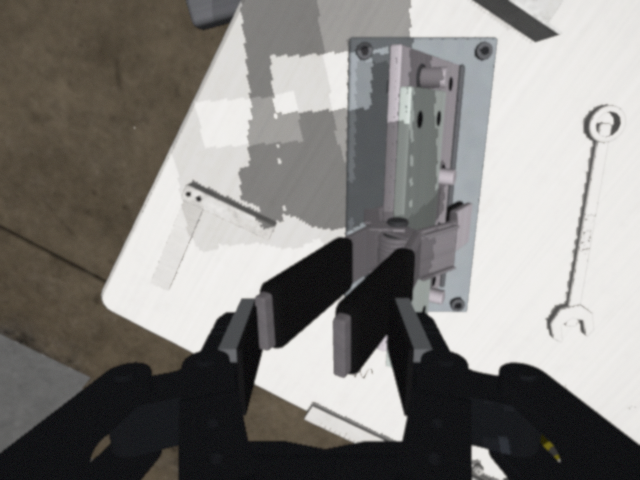

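```bash
python3 -m crank '[[0.048,0.002,-0.003,0,0],[0.050,0.001,-0.002,0,0],[0.052,0.001,0,0,0]]' 25; python3 st.py;  python3 - <<'E'
from h import *
import pickle
st=manip.sense();s=snapshot("wrist");cv2.imwrite("pics/w11.png",s["image"]);pickle.dump((st,s),open("w11.pkl","wb"))
E
python3 inhand.py w11.pkl | tail -11|grep -E "28.,|36.,"; python3 clampjig.py w11.pkl
```

```text
t: 12.15
tcp_pos: [0.456, 0.0254, 0.1657]
tool_rot: [0.081, 0.702, -0.086, 0.703]
force: [-1.3, -3.5, 11.5]
finger_gap: 0.608
t 12.15 q [-0.186  0.411  1.912 -0.009  0.817 -1.514] tcp [0.456  0.0254 0.1657] r 0.457
X [ 6.0e-04 -6.4e-03 -1.0e+00] Y [ 0.2349  0.972  -0.0061] Z [ 0.972  -0.2349  0.0021] F [-1.3 -3.5 11.5] gap 0.608
(283, 325) [-0.0045 -0.0142  0.0005]
(367, 325) [-0.0287  0.0136 -0.0125]
(285, 290) [-0.0033 -0.0132 -0.0127]
(285, 225) [ 0.1665 -0.0293  0.0086]
(285, 300) [-0.0034 -0.0133 -0.0089]
(366, 300) [-0.021   0.0139 -0.0171]
S -0.06 100 n [0.0058 0.0059 0.006  0.0061 0.0064 0.0145 0.0151] x [-0.0249 -0.0192  0.0086]
S -0.05 359 n [-0.024   0.0059  0.0063  0.0144  0.0148  0.0151  0.0153] x [-0.0246 -0.012   0.0086]
S -0.04 450 n [-0.0222 -0.0183  0.006   0.0067  0.0121  0.0144  0.0147] x [-0.0244 -0.0128  0.0077]
S -0.03 387 n [-0.0216 -0.02   -0.0189  0.006   0.0062  0.0119  0.0155] x [-0.0245 -0.0125 -0.0057]
S -0.02 560 n [-0.0234 -0.0214  0.0059  0.0063  0.0189  0.0196  0.0209] x [-0.0245 -0.0102  0.0243]
S -0.01 1593 n [-0.0242 -0.0038  0.0012  0.0062  0.016
[... 406 characters left out ...]
  0.0197] x [-0.0114 -0.0042  0.0124]
S 0.04 1139 n [-0.019  -0.0141 -0.0126 -0.0122  0.0178  0.0202  0.0208] x [-0.0114 -0.0047  0.0131]
S 0.05 1232 n [-0.0188 -0.0141 -0.0128 -0.0124  0.017   0.0211  0.0218] x [-0.0109 -0.0051  0.0135]
S 0.06 2303 n [-0.0184 -0.0133 -0.0127  0.0208  0.0246  0.0328  0.0402] x [-0.0104 -0.0008  0.0174]
S 0.07 3017 n [-0.0183 -0.0133 -0.0127  0.0231  0.0308  0.0387  0.0462] x [-0.0099  0.0001  0.0181]
S 0.08 4096 n [-0.0186 -0.0136 -0.0128  0.023   0.0336  0.0384  0.0454] x [-0.0094 -0.0008  0.0178]
S 0.09 3903 n [-0.0262 -0.0183 -0.0158  0.0201  0.0399  0.0436  0.0495] x [-0.0079  0.0012  0.0179]
strip face n [-0.0029  0.0059  0.0063] top S [-0.0007 -0.    ]
```

View pics/w11.png

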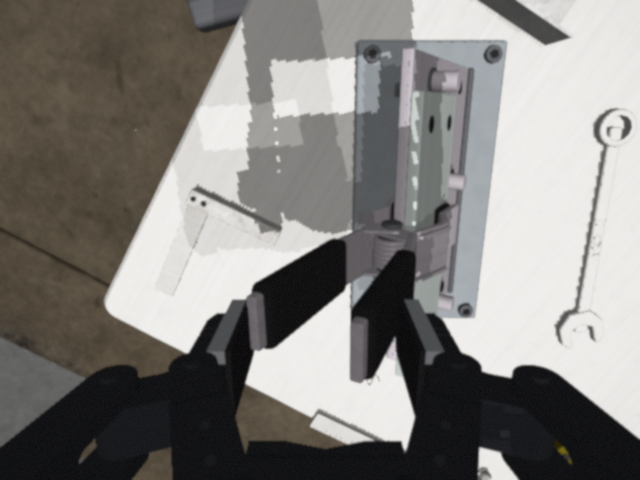

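The clamp is square on the plate, with its throat at the edge. The barrel centre is 5 mm towards the back, and the pads will centre it when they close. Opening now, following down slightly so the pads don't drag the clamp up.

```bash
python3 -m crank '[[0.058,0.001,0.001,0,0],[0.064,0.002,0.001,0,0],[0.070,0.002,0,0,0],[0.078,0.001,0,0,0],[0.0854,0,0,0,0]]' 25; python3 st.py;  python3 - <<'E'
from h import *
import pickle
st=manip.sense();s=snapshot("wrist");cv2.imwrite("pics/w12.png",s["image"]);pickle.dump((st,s),open("w12.pkl","wb"))
s=snapshot("side");cv2.imwrite("pics/s12.png",cv2.resize(s["image"][120:340,220:420],None,fx=2.7,fy=2.7,interpolation=cv2.INTER_CUBIC))
E
python3 clampjig.py w12.pkl
```

```text
t: 12.7
tcp_pos: [0.4551, 0.0286, 0.1584]
tool_rot: [0.082, 0.703, -0.085, 0.701]
force: [0.5, 0.3, 0.2]
finger_gap: 0.999
t 12.7 q [-0.18   0.424  1.918 -0.006  0.801 -1.509] tcp [0.4551 0.0286 0.1584] r 0.456
X [-0.0031 -0.0041 -1.    ] Y [ 0.2353  0.9719 -0.0047] Z [ 0.9719 -0.2353 -0.0021] F [0.5 0.3 0.2] gap 0.999
S -0.06 102 n [0.0057 0.0058 0.006  0.0061 0.0062 0.0072 0.0151] x [-0.0249 -0.0195  0.0056]
S -0.05 372 n [0.0058 0.006  0.0065 0.0145 0.0149 0.0151 0.0153] x [-0.0245 -0.0105  0.0086]
S -0.04 420 n [0.0058 0.006  0.0063 0.0087 0.0141 0.0144 0.0147] x [-0.0245 -0.0128  0.0084]
S -0.03 332 n [-0.0175 -0.0157 -0.014   0.0061  0.0063  0.0121  0.015 ] x [-0.0247 -0.013  -0.0062]
S -0.02 555 n [-0.0226 -0.0177  0.0059  0.0063  0.0185  0.0192  0.0202] x [-0.0246 -0.0115  0.0245]
S -0.01 1741 n [-0.0207 -0.0037  0.0012  0.0062  0.0162  0.0178  0.0197] x [-0.0247 -0.0119  0.0229]
S 0.0 1224 n [-0.0192 -0.0134 -0.      0.0114  0.0131  0.0142  0.0163] x [-0.0184 -0.0038  0.0123]
S 0.01 2199 n [-0.0176 -0.0161 -0.0144 -0.007  -0.0006  0.0055  0.0122] x [-0.0146 -0.0049  0.0113]

[... 160 characters left out ...]
  0.0187] x [-0.0117 -0.0027  0.0127]
S 0.04 1608 n [-0.0273 -0.0231 -0.0222 -0.0211  0.0171  0.0191  0.0196] x [-0.0115 -0.0027  0.0132]
S 0.05 2484 n [-0.029  -0.0252 -0.0242  0.0145  0.0398  0.0431  0.0486] x [-0.011  -0.0011  0.016 ]
S 0.06 3152 n [-0.0314 -0.0274 -0.0264  0.0197  0.0454  0.0482  0.0496] x [-0.0106  0.0003  0.0169]
S 0.07 2537 n [-0.0342 -0.03   -0.0292 -0.028   0.0214  0.0221  0.0498] x [-0.0102 -0.0013  0.0147]
S 0.08 3804 n [-0.038  -0.0346 -0.0328 -0.0299  0.0218  0.0227  0.0232] x [-0.0097 -0.0001  0.0148]
S 0.09 1646 n [-0.0368 -0.0345 -0.032   0.0189  0.0207  0.0213  0.0217] x [-0.0072  0.0023  0.0157]
strip face n [-0.0029  0.0059  0.0063] top S [-0.0007 -0.    ]
```

View pics/w12.png

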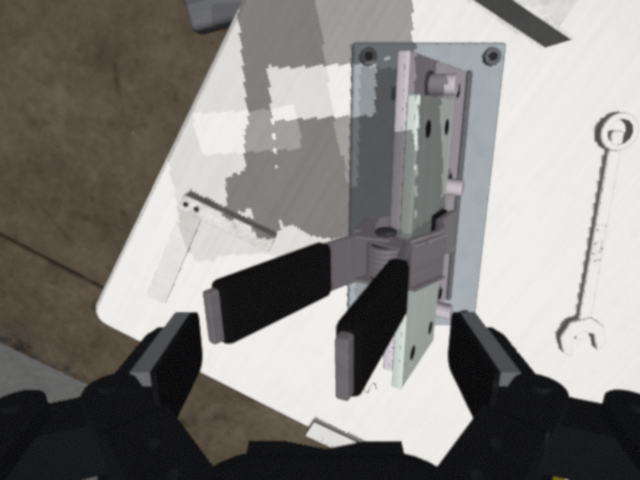

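View pics/s12.png

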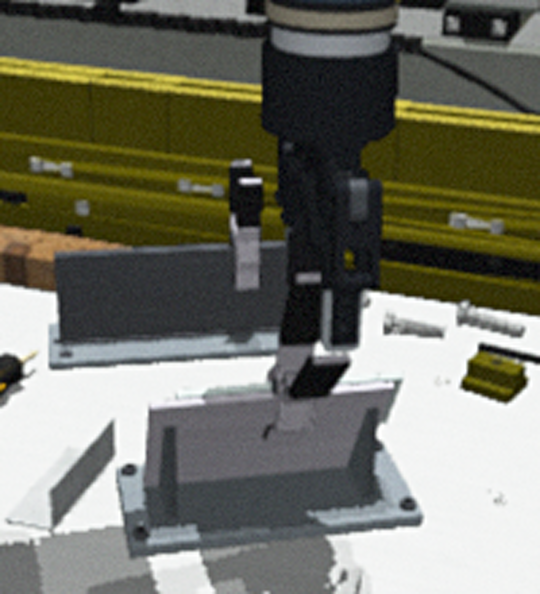

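The wrist view shows the clamp sprung shut with its handles free between the open fingers, and the force is zero. The profile suggests it leans about 4° too far back. I'll compare it with how the same clamp sat on the rack.

```bash
cat > seat.py <<'E'
import sys,pickle,io,contextlib
from h import *
with contextlib.redirect_stdout(io.StringIO()):
    from fit2 import O,N,S,ex
E0=O+.0095*ex+.0272*N+.1055*S
a=np.radians(-15.36);rx=np.array([np.cos(a),np.sin(a),0]);ry=np.array([-np.sin(a),np.cos(a),0]);RO=np.array([.4931,.3543,.090])-.0585*rx
def prof(W,O_,X,Nn,Sv,nm):
    D=W-O_;x=D@X;n=D@Nn;s=D@Sv
    m=(abs(x)<.006)&(abs(n)<.014)&(s>.004)&(s<.022)
    print(nm,"barrel top S",np.percentile(s[m],[50,90,97,99]).round(4),m.sum())
    k=m&(s>np.percentile(s[m],90));print("   n of crest",np.median(n[k]).round(4))
st,s=pickle.load(open("w3.pkl","rb"));prof(cloud(s,st),RO,rx,ry,np.array([0,0,1.]),"rack w3")
st,s=pickle.load(open("top0.pkl","rb"));prof(cloud(s),RO,rx,ry,np.array([0,0,1.]),"rack top0")
for f in sys.argv[1:]:
    st,s=pickle.load(open(f,"rb"));prof(cloud(s,st if "T_tool_cam" in s else None),E0,ex,N,S,f)
E
python3 seat.py w8.pkl w10.pkl w11.pkl w12.pkl
```

```text
rack w3 barrel top S [0.0153 0.0172 0.0178 0.0189] 610
   n of crest 0.0028
rack top0 barrel top S [0.0179 0.0201 0.0205 0.0213] 58
   n of crest 0.0122
w8.pkl barrel top S [0.014  0.0189 0.021  0.0215] 560
   n of crest 0.0036
w10.pkl barrel top S [0.0157 0.0194 0.0211 0.0218] 699
   n of crest -0.004
w11.pkl barrel top S [0.015  0.0183 0.0209 0.0216] 1001
   n of crest -0.013
w12.pkl barrel top S [0.0135 0.0163 0.0168 0.0173] 860
   n of crest -0.0027
```

Compared with the rack, the throat is seated: the barrel crest is at 16.8 mm against 17.8 mm on the rack. The lean is real, though, so I'll nudge the back handle gently forward with one finger.

```bash
python3 -m crank '[[0.0854,-0.01,-0.008,0,0],[0.0854,0.01,-0.004,0,0],[0.0854,0.015,0,0,0],[0.0854,0.003,0,0,0],[0.0854,0,0,0,0]]' 25; python3 st.py; python3 -m crank '[[0.0854,0,0.004,0,0],[0.0854,0,0.003,0,0],[0.0854,0,0.003,0,0]]'; python3 st.py
```

```text
t: 13.3
tcp_pos: [0.4523, 0.0167, 0.1405]
tool_rot: [0.083, 0.703, -0.086, 0.701]
force: [-0.2, -0.0, 0.1]
finger_gap: 1.005
t 13.3 q [-0.208  0.454  1.942 -0.006  0.747 -1.536] tcp [0.4523 0.0167 0.1405] r 0.453
X [-0.0032 -0.0038 -1.    ] Y [ 0.236   0.9717 -0.0045] Z [ 0.9717 -0.236  -0.0022] F [-0.2 -0.   0.1] gap 1.005
t: 13.6
tcp_pos: [0.4555, 0.0269, 0.1414]
tool_rot: [0.082, 0.702, -0.085, 0.702]
force: [0.6, 0.2, -0.2]
finger_gap: 1.003
t 13.6 q [-0.184  0.456  1.934 -0.006  0.751 -1.512] tcp [0.4555 0.0269 0.1414] r 0.456
X [-6.0e-04 -4.3e-03 -1.0e+00] Y [ 0.2352  0.9719 -0.0043] Z [ 9.719e-01 -2.352e-01  5.000e-04] F [ 0.6  0.2 -0.2] gap 1.003
```

```bash
python3 -m crank '[[0.0854,0,0.002,0,0],[0.0854,0,0.002,0,0]]'|grep -E "tcp|force"; python3 -m crank '[[0.0854,0,0.002,0,0],[0.0854,0,0.002,0,0]]'|grep -E "tcp|force"; python3 - <<'E'
from h import *
import pickle
st=manip.sense();s=snapshot("wrist");cv2.imwrite("pics/w13.png",s["image"]);pickle.dump((st,s),open("w13.pkl","wb"))
E
python3 clampjig.py w13.pkl | grep -E "0.0[4-8]"; python3 seat.py w13.pkl|tail -2
```

```text
tcp_pos: [0.4563, 0.0297, 0.1414]
force: [-2.2, -7.6, 6.9]
tcp_pos: [0.4575, 0.0311, 0.1423]
force: [-5.3, -17.8, 14.1]
S -0.06 109 n [0.0057 0.0059 0.006  0.0061 0.0063 0.0127 0.015 ] x [-0.0247 -0.0185  0.0077]
S -0.05 406 n [0.0059 0.0061 0.0064 0.0143 0.0147 0.0149 0.0151] x [-0.0244 -0.012   0.0085]
S -0.04 434 n [0.0059 0.0061 0.0063 0.0079 0.0133 0.0143 0.0146] x [-0.0245 -0.0132  0.0068]
S -0.02 708 n [-0.0211 -0.0169  0.0061  0.0064  0.0191  0.0198  0.0212] x [-0.0244 -0.0108  0.0237]
S 0.02 1099 n [-0.0206 -0.0188 -0.0182 -0.0172 -0.0162  0.0117  0.0153] x [-0.0108 -0.0018  0.0129]
S 0.03 1458 n [-0.0235 -0.0191 -0.0183 -0.0176  0.02    0.0353  0.0485] x [-0.0111 -0.0006  0.0163]
S 0.04 3136 n [-0.0254 -0.0208 -0.0198  0.0202  0.0388  0.0415  0.0485] x [-0.0108 -0.0005  0.0182]
S 0.05 3599 n [-0.0272 -0.023  -0.0219  0.0214  0.0442  0.0468  0.0494] x [-0.0103  0.0002  0.0184]
S 0.06 3112 n [-0.0296 -0.0254 -0.0245 -0.023   0.0233  0.0484  0.0498] x [-0.0098 -0.0002  0.0158]
S 0.07 3161 n [-0.0321 -0.0277 -0.0268 -0.0256  0.0231  0.0247  0.0252] x [-0.0093 -0.0014  0.0155]
S 0.08 4925 n [-0.0392 -0.0318 -0.0298 -0.0272  0.0245  0.0255  0.026 ] x [-0.0089 -0.0001  0.0165]
S 0.09 3165 n [-0.0448 -0.0354 -0.0324 -0.0289  0.0226  0.024   0.0245] x [-0.0059  0.0023  0.019 ]
strip face n [-0.0028  0.006   0.0065] top S [-0.0008 -0.0001]
w13.pkl barrel top S [0.0141 0.0162 0.0167 0.0171] 1239
   n of crest -0.0017
```

View pics/w13.png

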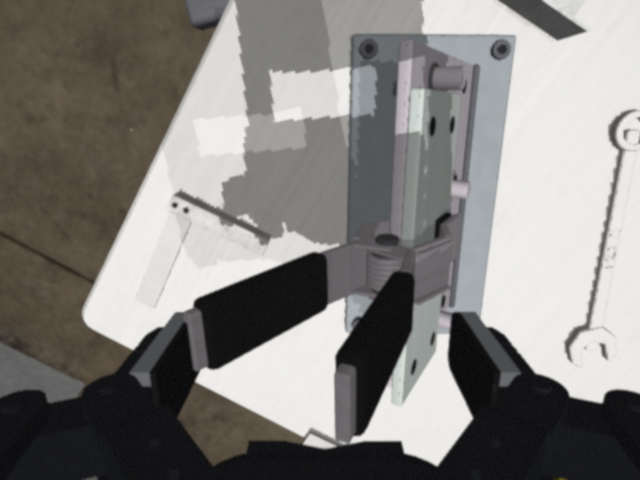

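An 18 N nudge moved the handle tops only 3 mm, so the pads already sit firmly and I'll stop there. Backing off now, then straight up.

```bash
python3 -m crank '[[0.0854,0,-0.004,0,0],[0.0854,0,-0.005,0,0],[0.0854,0,-0.004,0,0],[0.0854,-0.003,0.00,0,0]]' 25|grep -E "tcp|force"; python3 - <<'E'
from h import *
import pickle
st=manip.sense();s=snapshot("wrist");cv2.imwrite("pics/w14.png",s["image"]);pickle.dump((st,s),open("w14.pkl","wb"))
E
python3 clampjig.py w14.pkl | grep -E "S 0.0[4-8]|S -|face"; python3 seat.py w14.pkl|tail -2; python3 inhand.py w14.pkl | head -12
```

```text
tcp_pos: [0.4534, 0.0216, 0.1436]
force: [-0.2, -0.5, 0.3]
S -0.06 102 n [0.0057 0.0059 0.006  0.0061 0.0063 0.0147 0.0149] x [-0.0249 -0.0188  0.0066]
S -0.05 309 n [0.0059 0.0061 0.0063 0.0138 0.0146 0.0148 0.015 ] x [-0.0246 -0.0138  0.0081]
S -0.04 370 n [0.0059 0.006  0.0062 0.0074 0.0099 0.0139 0.0144] x [-0.0246 -0.0133 -0.0041]
S -0.03 401 n [-0.0168 -0.0149 -0.0136  0.0061  0.0064  0.0126  0.0151] x [-0.0246 -0.0126 -0.005 ]
S -0.02 643 n [-0.0218 -0.0172  0.0059  0.0063  0.019   0.0197  0.0209] x [-0.0243 -0.0108  0.0111]
S -0.01 1880 n [-0.0202 -0.0041  0.0007  0.0061  0.0165  0.0181  0.0201] x [-0.0247 -0.0123  0.0116]
S 0.04 2389 n [-0.0258 -0.0213 -0.0203  0.0137  0.0271  0.0313  0.0431] x [-0.011 -0.001  0.016]
S 0.05 3509 n [-0.0278 -0.0232 -0.0221  0.0216  0.0339  0.0392  0.0485] x [-0.0105 -0.0005  0.0168]
S 0.06 3989 n [-0.0299 -0.0254 -0.0243  0.0227  0.039   0.0416  0.0488] x [-0.01   -0.001   0.0166]
S 0.07 3986 n [-0.0323 -0.0277 -0.0267  0.0199  0.0429  0.0463  0.0494] x [-0.0096 -0.0018  0.015 ]
S 0.08 4956 n [-0.0471 -0.0325 -0.0305 -0.0276  0.0242  0.0254  
[... 346 characters left out ...]
 1688 y [-0.012  -0.0045 -0.0023  0.0003  0.0034] z [-0.0171 -0.0074  0.0079]
0.01 1291 y [-0.0025  0.0046  0.0066  0.0088  0.0114] z [-0.0176 -0.0077  0.0072]
0.02 1246 y [0.0081 0.0139 0.0165 0.0193 0.0299] z [-0.0183 -0.0077  0.0061]
0.03 1090 y [0.0192 0.0227 0.0252 0.0278 0.0297] z [-0.0187 -0.0066  0.0054]
0.04 98 y [0.0228 0.0254 0.0271 0.0288 0.0299] z [-0.0194 -0.0188 -0.001 ]
0.05 37 y [0.0264 0.0277 0.0284 0.0293 0.03  ] z [-0.0196 -0.0192 -0.0188]
0.13 854 y [-0.0295  0.0257  0.0271  0.0285  0.0299] z [-0.0493 -0.0171  0.0157]
0.14 8978 y [-0.0295 -0.0173 -0.0039  0.0103  0.0246] z [-0.0491 -0.0125  0.0347]
(318, 240) [ 0.1437 -0.0039  0.0135]
(318, 255) [ 0.1445 -0.004   0.025 ]
```

View pics/w14.png

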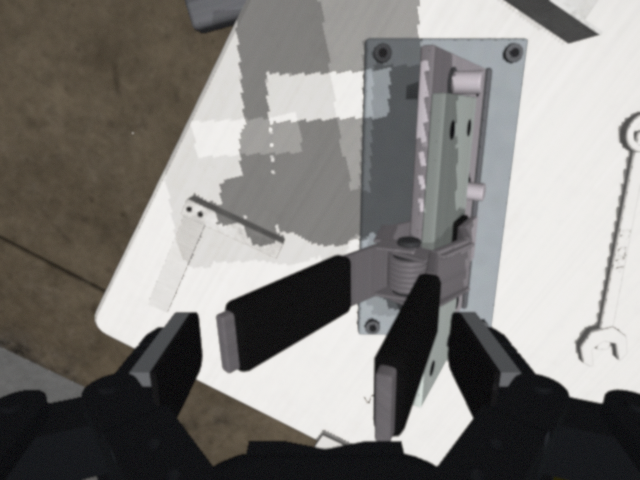

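The clamp kept the improved position: it leans 2 to 3° and the throat is seated. I'll raise the arm clear and check.

```bash
python3 -m crank '[[0.0854,-0.02,0,0,0],[0.0854,-0.04,0,0,0],[0.0854,-0.05,0,0,0],[0.0854,-0.04,0.04,0,0],[0.0854,0,0.05,0,0]]' 25|grep -E "tcp|force";python3 -m crank '[[0.0854,0,0.05,0,0],[0.0854,0,0.05,-0.02,0],[0.0854,0,0.05,-0.02,0],[0.0854,0,0.03,0,0],[0.0854,0,0,0,0]]'|grep -E "tcp|force|t:"; python3 - <<'E'
from h import *
import pickle
for n in["wrist","side","top"]:
    st=manip.sense();s=snapshot(n);pickle.dump((st,s),open(n+"F.pkl","wb"))
    im=s["image"]
    if n=="top": im=cv2.resize(im[195:340,180:440],None,fx=3,fy=3,interpolation=cv2.INTER_CUBIC)
    if n=="side": im=cv2.resize(im[150:340,220:400],None,fx=3.1,fy=3.1,interpolation=cv2.INTER_CUBIC)
    cv2.imwrite(f"pics/{n}F.png",im)
E
python3 clampjig.py topF.pkl;python3 seat.py topF.pkl|tail -2
```

```text
tcp_pos: [0.4781, 0.105, 0.2947]
force: [1.5, -0.2, -0.2]
t: 15.5
tcp_pos: [0.4788, 0.286, 0.288]
tool_rot: [0.081, 0.702, -0.083, 0.702]
force: [0.2, -0.5, -0.2]
S -0.06 33 n [0.0049 0.0056 0.0057 0.0062 0.0075 0.0111 0.0143] x [-0.0242 -0.0155  0.0231]
S -0.05 65 n [0.0047 0.0054 0.006  0.0077 0.0144 0.0152 0.0161] x [-0.024  -0.0015  0.0247]
S -0.04 75 n [0.0048 0.0058 0.0064 0.0121 0.0142 0.0148 0.0161] x [-0.0247 -0.0034  0.0246]
S -0.03 60 n [0.0042 0.005  0.0057 0.0068 0.0139 0.0151 0.0164] x [-0.0242 -0.0103  0.024 ]
S -0.02 61 n [-0.0181  0.0052  0.0058  0.0067  0.0185  0.0192  0.02  ] x [-0.0238 -0.0055  0.0238]
S -0.01 110 n [-0.0193 -0.0022  0.0056  0.0149  0.0178  0.0189  0.0211] x [-0.0232 -0.0026  0.024 ]
S 0.0 127 n [-0.0141 -0.0016  0.0027  0.0112  0.0142  0.0163  0.0185] x [-0.0243 -0.0034  0.024 ]
S 0.01 79 n [-0.0154 -0.014  -0.0068  0.0032  0.0118  0.0129  0.0152] x [-0.0141 -0.0084  0.0125]
S 0.02 53 n [-0.0191 -0.0187 -0.017  -0.0056  0.0135  0.015   0.016 ] x [-0.011  -0.0051  0.0119]
S 0.03 37 n [-0.0202 -0.0194 -0.0184  0.0166  0.019   0.0193  0.0198] x [-0.0106 -0.002   0.0143]
S 0.04 96 n [-0.0222 -0.0209 -0.0202 -0.0184  0.02    0.0208  0.0215] x [-0.0107 -0.0008  0.0141]
S 0.05 111 n [-0.0272 -0.0235 -0.0224 -0.0212  0.0209  0.0219  0.0224] x [-0.0102  0.0013  0.0152]
S 0.06 114 n [-0.0281 -0.0258 -0.0247 -0.0232  0.0223  0.0232  0.0244] x [-0.0094  0.0025  0.0154]
S 0.07 118 n [-0.0295 -0.0281 -0.0267 -0.0255  0.0231  0.0244  0.0257] x [-0.0089  0.0035  0.0167]
S 0.08 144 n [-0.0344 -0.031  -0.0293 -0.0272  0.0246  0.0252  0.0259] x [-0.0084  0.003   0.017 ]
S 0.09 99 n [-0.0361 -0.034  -0.0323  0.0211  0.0233  0.0243  0.0256] x [-0.0068  0.0038  0.0153]
strip face n [-0.0009  0.0058  0.0069] top S [0.0017 0.0029]
topF.pkl barrel top S [0.0111 0.0202 0.0208 0.0215] 34
   n of crest 0.0125
```

View pics/topF.png

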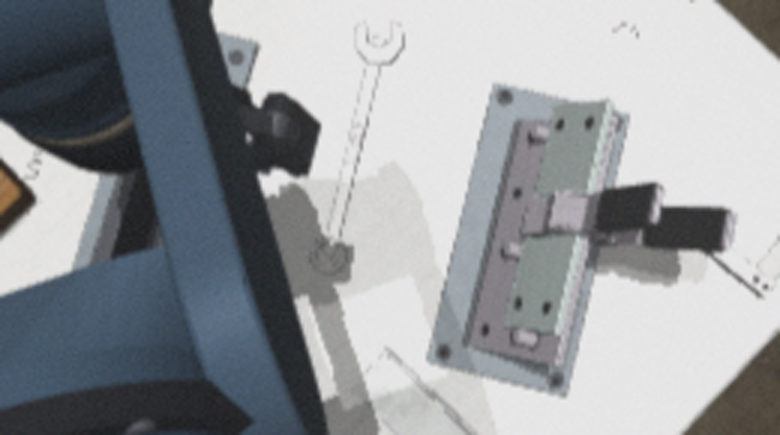

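View pics/sideF.png

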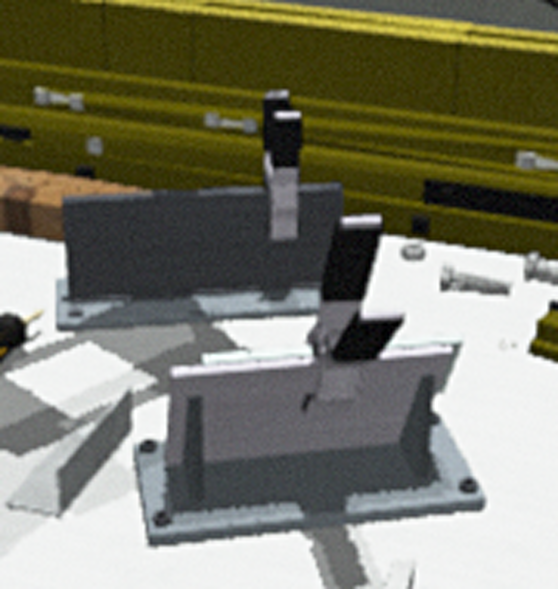

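View pics/wristF.png

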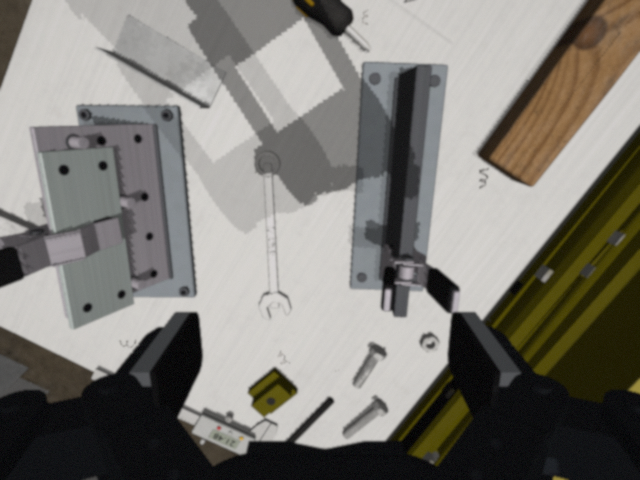

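The clamp is on both plates, and the strip and small clamp look undisturbed. The profile shows the clamp about 3.5° off square within the plate's plane, with its top towards +x. A gentle push on both handles towards the end pin will square it and can't take the strip off its stop.

```bash
python3 - <<'E'
from h import *
import pickle,io,contextlib
with contextlib.redirect_stdout(io.StringIO()):
    from fit2 import O,N,S,ex
E0=O+.0095*ex+.0272*N+.1055*S;print("E0",E0)
for f in["t3.pkl","topF.pkl"]:
    d=pickle.load(open(f,"rb"));s=d[1] if isinstance(d,tuple) else d
    W=cloud(s);D=W-O;off=D@N;x=D@ex;sl=D@S
    m=(off>.0312)&(off<.036)&(sl>.055)&(sl<.1)&(abs(x)<.13);p=(off>.038)&(x<-.06)&(x>-.09)&(sl>.06)&(sl<.1)
    print(f,"strip x",np.percentile(x[m],[1,3,97,99]).round(4),"pin x",np.percentile(x[p],[5,50,95]).round(4))
E
python3 to.py .4903 .0105 .25 -13.71
```

```text
E0 [0.45731009 0.06488612 0.10496568]
t3.pkl strip x [-0.0673 -0.0623  0.0801  0.0836] pin x [-0.0743 -0.0701 -0.0669]
topF.pkl strip x [-0.0686 -0.063   0.0812  0.0839] pin x [-0.0743 -0.0698 -0.0665]
t 15.65 tcp [0.4784 0.2817 0.2878] head -13.59 F [ 0.1 -0.8 -0.2] gap 85.5
yaw needed 0.002 now-axes tx ty tz [ 0.0392 -0.2606  0.0754]
after-yaw tx ty tz 0.0378 -0.2607 0.0759
```

```bash
python3 -m crank '[[0.034,0,-0.04,0.013,0],[0.034,0,-0.045,0.013,0],[0.034,0,-0.045,0.013,0],[0.034,0,-0.045,0.013,0],[0.034,0,-0.045,0.013,0]]' 40|grep -E "tcp|force";python3 -m crank '[[0.034,0,-0.041,0.011,0],[0.034,0.03,0,0,0],[0.034,0,0,0,0]]'|grep -E "tcp|force|t:|gap"; python3 to.py .4903 .0105 .150 -13.71
```

```text
tcp_pos: [0.4893, 0.0498, 0.2893]
force: [0.8, 0.3, 0.1]
t: 16.45
tcp_pos: [0.4881, 0.0082, 0.2569]
tool_rot: [0.085, 0.705, -0.087, 0.699]
force: [-0.7, 0.7, 0.7]
finger_gap: 0.395
t 16.45 tcp [0.4881 0.0082 0.2569] head -13.94 F [-0.7  0.7  0.7] gap 33.7
yaw needed -0.0041 now-axes tx ty tz [0.1068 0.0032 0.0024]
after-yaw tx ty tz 0.1069 0.0027 0.0016
```

```bash
python3 -m crank '[[0.034,0.045,0.003,0.004,-0.004],[0.034,0.045,0,0.002,0],[0.034,0.015,0,0,0],[0.034,0,0,0,0]]' 40|grep -E "tcp|force|t:"; python3 to.py .4903 .0105 .150 -13.71; python3 - <<'E'
from h import *
import pickle
st=manip.sense();s=snapshot("wrist");cv2.imwrite("pics/w15.png",s["image"]);pickle.dump((st,s),open("w15.pkl","wb"))
E
```

```text
t: 16.85
tcp_pos: [0.4955, 0.0119, 0.1526]
tool_rot: [0.081, 0.705, -0.084, 0.7]
force: [-0.4, -0.6, 1.7]
t 16.85 tcp [0.4955 0.0119 0.1526] head -13.39 F [-0.4 -0.6  1.7] gap 34.2
yaw needed 0.0056 now-axes tx ty tz [ 0.0027 -0.0026 -0.0047]
after-yaw tx ty tz 0.0026 -0.0026 -0.0047
```

View pics/w15.png

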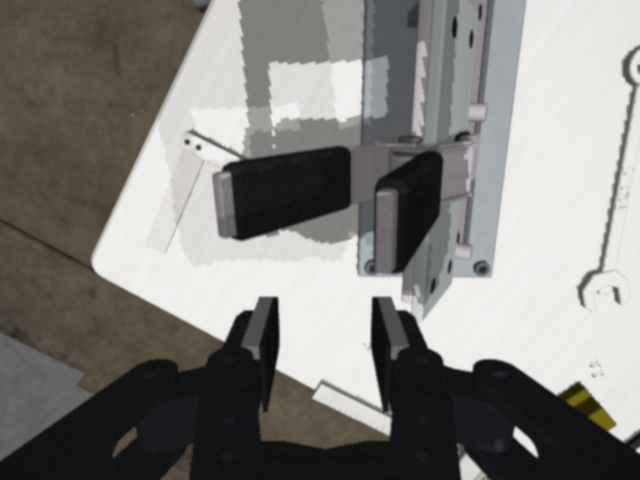

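The wrist view shows the two fingertips at (265,310) and (382,310), in line with the back and front handles. Now a gentle push.

```bash
python3 -m crank '[[0.034,0.002,-0.002,-0.008,0.004],[0.034,0,0,-0.008,0],[0.034,0,0,-0.004,0],[0.034,0,0,0,0]]' 40|grep -E "tcp|force"; python3 -m crank '[[0.034,0,0,-0.002,0],[0.034,0,0,-0.001,0]]'|grep -E "tcp|force|t:"; python3 -m crank '[[0.034,0,0,-0.002,0],[0.034,0,0,0,0]]'|grep -E "tcp|force|t:"
```

```text
tcp_pos: [0.4769, 0.0145, 0.1532]
force: [-0.5, 0.3, 0.1]
t: 17.5
tcp_pos: [0.4751, 0.0148, 0.1527]
tool_rot: [0.082, 0.702, -0.085, 0.702]
force: [0.8, -1.0, 0.3]
t: 17.7
tcp_pos: [0.4734, 0.0152, 0.1525]
tool_rot: [0.082, 0.702, -0.085, 0.702]
force: [1.3, -0.6, 0.4]
```

```bash
python3 -m crank '[[0.034,0,0,-0.002,0],[0.034,0,0,-0.001,0]]'|grep -E "tcp|force|t:"; python3 -m crank '[[0.034,0,0,-0.001,0],[0.034,0,0,-0.001,0]]'|grep -E "tcp|force|t:"; python3 - <<'E'
from h import *
import pickle
st=manip.sense();s=snapshot("wrist");cv2.imwrite("pics/w16.png",s["image"]);pickle.dump((st,s),open("w16.pkl","wb"))
s=snapshot("top");pickle.dump(s,open("t16.pkl","wb"))
E
python3 clampjig.py w16.pkl; python3 seat.py w16.pkl|tail -2
```

```text
t: 17.9
tcp_pos: [0.4699, 0.016, 0.1523]
tool_rot: [0.082, 0.702, -0.085, 0.702]
force: [1.0, 0.3, 1.1]
t: 18.1
tcp_pos: [0.468, 0.0165, 0.1524]
tool_rot: [0.082, 0.702, -0.085, 0.702]
force: [1.0, -0.0, 0.6]
S -0.06 102 n [0.0058 0.006  0.0061 0.0062 0.0063 0.0147 0.0148] x [-0.0249 -0.0186  0.0048]
S -0.05 268 n [0.0058 0.0061 0.0062 0.0143 0.0146 0.0148 0.015 ] x [-0.0246 -0.0131  0.0091]
S -0.04 260 n [0.0058 0.006  0.0062 0.0067 0.0093 0.0134 0.0143] x [-0.0247 -0.0139  0.0243]
S -0.03 268 n [-0.0172 -0.0145  0.006   0.0061  0.0063  0.0119  0.0153] x [-0.0247 -0.0139  0.0246]
S -0.02 461 n [-0.0217 -0.0161  0.0061  0.0157  0.0194  0.0199  0.0213] x [-0.0245 -0.0126  0.0092]
S -0.01 1542 n [-0.019  -0.0033  0.0019  0.0064  0.0171  0.0184  0.0203] x [-0.0247 -0.0134  0.0097]
S 0.0 1035 n [-0.0179 -0.0122 -0.0051  0.013   0.0142  0.0152  0.0171] x [-0.021  -0.0081  0.0098]
S 0.01 2166 n [-0.016  -0.0147 -0.0132 -0.0066 -0.0011  0.0028  0.0121] x [-0.0168 -0.0074  0.0083]
S 0.02 952 n [-0.02   -0.0186 -0.0181 -0.0172 -0.0162 -0.0154  0.0151] x [-0.0145 -0.0042  0.009 ]
S 0.03 882 n [-0.0228 -0.019  -0.0184 -0.0178 -0.0172  0.02    0.0206] x [-0.0156 -0.0058  0.009 ]
S 0.04 1489 n [-0.0247 -0.021  -0.0203 -0.0195  0.0147  0.021   0.0218] x [-0.0156 -0.006   0.0091]
S 0.05 1820 n [-0.0268 -0.0231 -0.0224 -0.0215  0.0165  0.0223  0.023 ] x [-0.0158 -0.0055  0.0212]
S 0.06 2306 n [-0.0287 -0.0252 -0.0244 -0.0234  0.0189  0.0235  0.0243] x [-0.0159 -0.0045  0.0232]
S 0.07 2917 n [-0.0309 -0.0274 -0.0267 -0.0255  0.0222  0.0249  0.0272] x [-0.0159 -0.0033  0.0237]
S 0.08 7183 n [-0.0343 -0.031  -0.0282  0.0207  0.026   0.0431  0.0493] x [-0.0159  0.0037  0.0236]
S 0.09 6288 n [-0.0347 -0.0292  0.0209  0.028   0.0429  0.0474  0.0497] x [-0.0133  0.0105  0.0245]
strip face n [-0.0031  0.0057  0.0063] top S [-0.0007 -0.0001]
w16.pkl barrel top S [0.014  0.0163 0.017  0.0173] 747
   n of crest -0.0024
```

The clamp is now square to the edge: the sleeve edges stay at constant x all along. The throat is still seated, and the clamp is about 3 mm from midway. I'll retreat and do the last check.

```bash
python3 -m crank '[[0.034,0,0,0.006,0],[0.034,0,0,0.015,0],[0.034,-0.03,0,0.02,0],[0.034,-0.05,0,0.01,0],[0.034,-0.05,0.02,0,0]]' 40|grep -E "tcp|force";python3 -m crank '[[0.034,0,0.045,0,0],[0.034,0,0.045,0,0],[0.034,0,0.045,0,0],[0.034,0,0.045,0,0],[0.034,0,0,0,0]]'|grep -E "tcp|force|t:"; python3 - <<'E'
from h import *
import pickle
for n in["wrist","side","top"]:
    st=manip.sense();s=snapshot(n);pickle.dump((st,s),open(n+"G.pkl","wb"))
    im=s["image"]
    if n=="top": im=cv2.resize(im[195:340,180:440],None,fx=3,fy=3,interpolation=cv2.INTER_CUBIC)
    if n=="side": im=cv2.resize(im[150:340,220:400],None,fx=3.1,fy=3.1,interpolation=cv2.INTER_CUBIC)
    cv2.imwrite(f"pics/{n}G.png",im)
import io,contextlib
with contextlib.redirect_stdout(io.StringIO()):
    from fit2 import O,N,S,ex
for f in["t3.pkl","topG.pkl"]:
    d=pickle.load(open(f,"rb"));s=d[1] if isinstance(d,tuple) else d
    W=cloud(s);D=W-O;off=D@N;x=D@ex;sl=D@S
    m=(off>.0312)&(off<.036)&(sl>.055)&(sl<.1)&(abs(x)<.13);p=(off>.038)&(x<-.06)&(x>-.09)&(sl>.06)&(sl<.1)
    print(f,"strip x",np.percentile(x[m],[1,3,97,99]).round(4),"pin x",np.percentile(x[p],[5,50,95]).round(4))
E
python3 clampjig.py topG.pkl | grep -E "S 0|top S"
```

```text
tcp_pos: [0.5231, 0.0215, 0.2788]
force: [0.8, 1.4, -0.5]
t: 19.2
tcp_pos: [0.5648, 0.2031, 0.2764]
tool_rot: [0.081, 0.703, -0.083, 0.702]
force: [-0.0, -1.1, -0.6]
t3.pkl strip x [-0.0673 -0.0623  0.0801  0.0836] pin x [-0.0743 -0.0701 -0.0669]
S 0.0 118 n [-0.0183 -0.0029  0.0013  0.0106  0.0139  0.0156  0.0175] x [-0.0239 -0.0018  0.0241]
S 0.01 64 n [-0.0154 -0.013  -0.0044  0.0101  0.0123  0.013   0.0142] x [-0.0168 -0.011   0.0105]
S 0.02 47 n [-0.019  -0.0179 -0.0158  0.0138  0.0144  0.0148  0.0156] x [-0.0139 -0.0088  0.0096]
S 0.03 32 n [-0.0205 -0.0193 -0.0185  0.0174  0.0197  0.0203  0.0206] x [-0.0146 -0.0093  0.0081]
S 0.04 96 n [-0.024  -0.021  -0.0203 -0.0187  0.0205  0.0215  0.022 ] x [-0.0149 -0.0046  0.0105]
S 0.05 103 n [-0.0247 -0.0227 -0.022  -0.0203  0.0218  0.0227  0.0233] x [-0.0148 -0.0027  0.0102]
S 0.06 115 n [-0.0267 -0.025  -0.0239 -0.0223  0.0232  0.0237  0.0246] x [-0.0149 -0.0029  0.0102]
S 0.07 115 n [-0.0297 -0.0272 -0.026  -0.025   0.0241  0.0249  0.0255] x [-0.0152 -0.0038  0.0097]
S 0.08 142 n [-0.0343 -0.0304 -0.029  -0.0271  0.0249  0.0261  0.0
[... 530 characters left out ...]
tile(arr,
                       quantiles=q,
    ...<2 lines>...
                       out=out,
                       weights=wgt)
    slices_having_nans = np.isnan(arr[-1, ...])
                                  ~~~^^^^^^^^^
IndexError: index -1 is out of bounds for axis 0 with size 0
Traceback (most recent call last):
  File "clampjig.py", line 14, in <module>
    m=(x>-.07)&(x<-.03)&(abs(n)<.02)&(sl>-.05)&(sl<.01);print("strip face n",np.percentile(n[m],[10,50,90]).round(4),"top S",np.percentile(sl[m],[90,98]).round(4))
                                                                             ~~~~~~~~~~~~~^^^^^^^^^^^^^^^^^
IndexError: index -1 is out of bounds for axis 0 with size 0
```

View pics/topG.png

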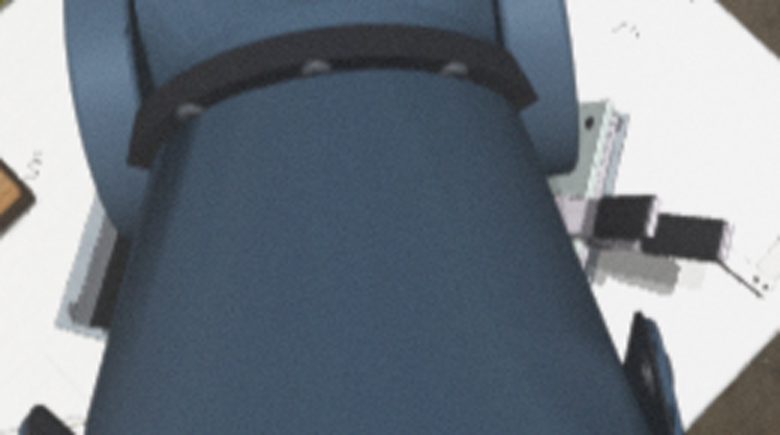

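View pics/sideG.png

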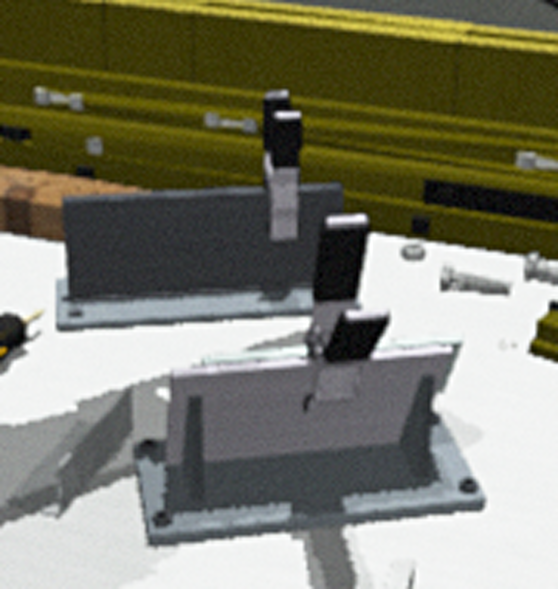

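The side view shows the clamp square on the edge at (335,350). The arm hides the strip's end in the top view, so I'll check that with the wrist picture.

```bash
python3 - <<'E'
from h import *
import pickle,io,contextlib
with contextlib.redirect_stdout(io.StringIO()):
    from fit2 import O,N,S,ex
for f in["wristF.pkl","w16.pkl","wristG.pkl"]:
    st,s=pickle.load(open(f,"rb"));W=cloud(s,st);D=W-O;off=D@N;x=D@ex;sl=D@S
    m=(off>.0305)&(off<.036)&(sl>.055)&(sl<.1)&(abs(x)<.13);p=(off>.038)&(x<-.06)&(x>-.09)&(sl>.06)&(sl<.1)
    print(f,m.sum(),p.sum(),np.percentile(x[m],[1,3,97,99]).round(4) if m.sum() else"",np.percentile(x[p],[5,50,95]).round(4) if p.sum() else"")
    m=(off>.0305)&(off<.036)&(x>-.06)&(x<-.03)&(sl>.03)&(sl<.12);print("   strip slope range",np.percentile(sl[m],[1,99]).round(4) if m.sum() else "")
E
```

```text
wristF.pkl 7337 147 [-0.0647 -0.0626  0.0802  0.083 ] [-0.0743 -0.0705 -0.0665]
   strip slope range [0.0464 0.1053]
w16.pkl 4948 258 [-0.0729 -0.0694  0.0772  0.0815] [-0.0742 -0.0699 -0.0657]
   strip slope range [0.0465 0.1056]
wristG.pkl 8808 29 [-0.0639 -0.0618  0.0801  0.0832] [-0.0674 -0.0662 -0.0655]
   strip slope range [0.046  0.1051]
```

View pics/wristG.png

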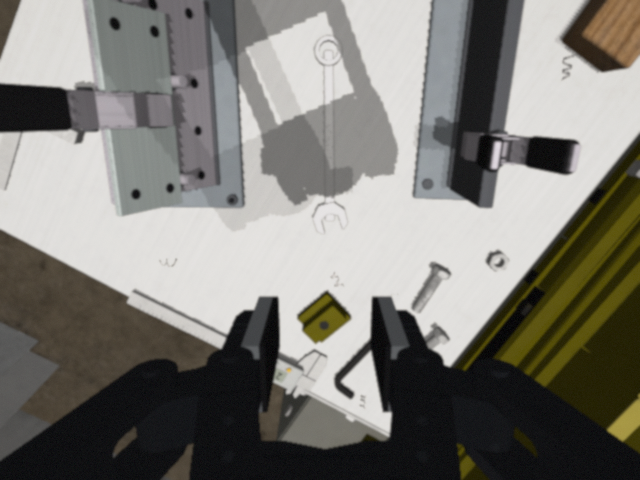

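```bash
python3 -m crank '[[0.034,0,0,0,0],[0.034,0,0,0,0]]'|grep -E "t:|force"; python3 -c "
from station import manip; print(manip.sign_off())"
```

```text
t: 19.55
tool_rot: [0.083, 0.703, -0.086, 0.701]
force: [0.3, 0.7, 0.5]
the job is handed in; nothing more can be done
None
```

I slid the strip home against the end pin, then moved the larger clamp from the rack onto the jig, where it grips plate and strip with its throat on the top edge. I handed the job in at 19.6 s with the arm clear of everything; sign-off gives no verdict.

The moves could not tilt the tool. I held the clamp near its handle tops and let the plate swing it onto the slope before opening the gripper. Afterwards I nudged the handles twice: one 18 N push took out part of a backward lean, and a light one (about 1 N) took out a 3.5° twist.

Last checks:
- **Strip:** its ends and slope position match those measured right after the push, within about 1 mm. In the last picture the arm hid the end at the pin, so that reading rests on the far end and the slope.
- **Clamp position:** it is square to the edge within about 1° and roughly 3 mm from midway along the strip.
- **Throat:** the barrel crest read 17.0 mm above the edge, against 17.8 mm on the rack, so it is seated within the roughly 1 mm measuring error. The coarser top view gave an unclear barrel reading, so I relied on the wrist camera.
- **Grip:** the handles stand about 56 mm apart at the grip point, as they should on 12 mm.
- **Remaining fault:** the clamp still leans about 2 to 3° towards the back of the plate, which I left.
- **Other items:** the smaller clamp looks undisturbed, and I moved nothing else.

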